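# Hold the dust collector's filter up to the work light

### The job

Check how clogged the filter of the little bench dust collector is: fold the flap on its top right back and leave it open, draw the filter panel up out of the collector, and hold it in front of the work light, upright, square on to the glass, centred on it and about a hand's breadth away. Do not touch the light with the panel or the arm, and leave the other things on the bench where they are. Finish while still holding the panel there, motionless, for me to look at.

Things in the scene. Friction and masses are not known exactly. Their poses are not given: they have to be found in the camera images.
- collector: grey bench dust collector, a fixed box 260 deep (x) by 250 wide (y) by 160 mm high. Origin under its centre; -x is the louvred front. Under the flap is an open bay, 108 mm in x, 204 mm in y; the filter panel stands in it in guide channels, 84 mm in front of the origin, and comes straight up; it is out once its lower edge is above 160 mm. A battery sticks out 50 mm behind
- flap (a joint): angle of the collector's cover flap: 0 = shut, 2.4 rad = folded right back at its stop. The flap (122 mm in x, 244 mm in y, 4 mm sheet, 0.32 kg, easy hinge) is hinged on its rear edge; its front edge goes up and back. It falls shut if let go before 1.3 rad and falls open to its stop by itself beyond 1.7 rad
- flap_hinge (a point): middle of the flap's hinge axis, 12 mm in front of the collector's origin and 163 mm above the bench; the axis runs along the collector's y
- flap_bar (a point): middle of the top bar of the flap's wire handle: a round bar 10 mm thick along the collector's y, free over 80 mm between its posts. With the flap shut it is 108 mm in front of the hinge axis (10 mm behind the flap's front edge) and 33 mm above it, with 25 mm of free space below; it turns with the flap, and may turn between the fingers
- panel_tab (a point): grip point of the filter panel's pull tab, hidden under the shut flap. The tab is 14 mm thick (x) by 40 mm wide (y) and stands 44 mm up from the middle of the panel's upper edge; this point is 24 mm above that edge (20 mm below the tab's top), 126 mm above the bench at the start. x across its thickness, z up. 35 mm free before the tab, 58 mm behind, more beside it
- panel_mid (a point): centre of the filter panel: grey plastic frame with white paper pleats, 20 mm thick (x), 200 mm wide (y), 90 mm high (z) without its tab, 0.15 to 0.31 kg. It is 69 mm below the tab's grip point. It has 2 mm of play each way in its guides; its axes are parallel to the collector's at the start. Its two faces are alike
- light: LED work light, black head 200 mm wide (y), 140 mm high, on a tubular stand fixed to the bench; 225 mm high, 250 mm wide overall. Origin under the head's centre; the glass looks level along -x. Two feet reach 67 mm in front of the origin on the bench, one at each side; a wide gouge lies in front, at most 30 mm high
- light_glass (a point): centre of the work light's glass, 22 mm in front of the light's origin and 155 mm above the bench; axes as the light's, -x pointing out of the glass. The panel is well presented with its centre about 100 mm straight out from this point, at the same height, its x axis parallel to this x
- gouge_wide: bystander: carving gouge 255 mm long, 25 mm high, with a wooden handle, lying across the front of the work light
- gouge_narrow: bystander: narrow carving gouge 255 mm long, 25 mm high, lying between the collector and the light
- mallet: bystander: turned wooden mallet 228 mm high, standing on its head at the left, 84 mm across
- figure: bystander: half-carved wooden figure 127 mm high on a 55 mm square foot, standing in front of the collector
- sanding_block: bystander: cork block 65 x 110 x 28 mm lying on the collector's top, at the rear
- blank: bystander: wooden carving blank 120 x 85 x 75 mm at the left
- brush_tin: bystander: tin 72 mm across and 100 mm high with brushes up to 195 mm high, at the right
- ruler: bystander: wooden ruler 300 x 30 x 6 mm lying at the right

How it is judged (in metres and radians):
On the way, in this order (a step that is already met when the one before it is completed fails the run):
1. the flap is folded right back while the panel is still in its guides (value of joint flap above 2.1 rad and z of panel_mid in the frame of collector below 0.08 m), for 0.1 s.
2. the panel is drawn wholly out of the collector (z of panel_mid in the frame of collector above 0.207 m and contact force between the fingers and panel above 1 N), for 0.1 s.
At the end, for the whole second after the job is handed in: held still by the fingers before the light's glass: panel centre 50 to 150 mm out from it, within 35 mm of its centre sideways and in height, parallel to it and upright within 0.2 rad, touching neither light nor collector, flap still folded back (over 2.1 rad) (x of panel_mid in the frame of light_glass between -0.15 and -0.05 m and y of panel_mid in the frame of light_glass between -0.035 and 0.035 m and z of panel_mid in the frame of light_glass between -0.035 and 0.035 m and angle between the x axis of panel_mid and the x axis of light_glass, either way round below 0.2 rad and angle between panel_mid's own z axis and vertical below 0.2 rad and contact force between the fingers and panel above 1 N and contact force between panel and light below 0.1 N and contact force between panel and collector below 0.1 N and linear speed of panel below 0.03 m/s and value of joint flap above 2.1 rad); the arm keeps its last pose, push and grip.
It fails at once if the light is touched by the panel or the arm (contact force between any of panel, the arm, the fingers and light above 1 N).
It fails at once if a bystander is displaced by more than 20 mm (distance of any of gouge_wide, gouge_narrow, mallet, figure, sanding_block, blank, brush_tin, ruler from where it was at the start of the episode above 0.02 m).
It also fails if it takes over 61 s, if anything falls off the work surface, if the arm or the gripper's body presses on something with over 40 N, if the wrist force passes 120 N, or if a joint passes its speed limit or range.

### The arm

A 7-joint arm with a two-finger parallel gripper is mounted at the origin on the work surface. World frame = base frame: x ahead of the robot, y to its left, z up, the work surface at z = 0. Lengths are in m, angles in degrees, forces in N, time in s.
With the tool pointing down it reaches from about 0.4 to 0.925 m from the base axis. Payload 4.1 kg.
Tool frame: the origin (TCP) lies midway between the tips of the shut fingers; the grasp point (between the pads) lies bot.grip_point_offset behind it (bot.grip_point_offset is the distance from the TCP to the grasp point, in m); z points along the fingers, y is the line along which they close (so a half turn about z gives the same grasp; the last joint's range is limited). The gripper opens to 85 mm and grips with 20 to 120 N. Pads are 22 mm wide; open, the fingers measure 114 mm over their backs; the gripper's body (76 mm by 85 mm) begins 54 mm behind the grasp point. The pads swing forward as they close: fully open they stand 13 mm farther back than shut.
Start: joints at [-80.214, 22.827, 2.584, 88.041, -1.071, 69.15, -2.905], TCP at [0.173, 0.627, 0.231] pointing down, gripper open.
Joint ranges: [-161.44, 161.44], [-28.35, 127.94], [-78.24, 83.42], [0, 140.83], [-78.03, 258.03], [13.02, 114.36], [-168.23, 168.23]. Speed limits (degrees/s): [147.25, 147.25, 180, 180, 180, 180, 180].

### API

Orientations are given as a 3x3 rotation matrix whose columns are the frame's x, y, z axes.
In Python, from bench import bot, cams, order gives the robot as it stands.
- The arm moves only by the tool drive_tool, never from a script. Its argument "commands" is a list of rows, each an object with "travel": the shift along the tool's x, y, z in mm, a list of three; "dr": the turn, a rotation vector about the tool's x, y, z in rad, a list of three; "hand": the closure in counts, from 0 (fully open) to 255 (shut). In form: [{"travel": [dx, dy, dz], "dr": [ax, ay, az], "hand": hand}, ...]. A call has 1 to 20 rows; each row shifts and turns the commanded pose from where the row before left it, along the tool's axes as they then stand; what a row does not reach is not made up. A row lasts 1/12 s, in which the tool goes at most 41.7 mm and 7.16 degrees, less where a joint would pass 70% of its speed; a pose out of reach is approached as far as the arm can. A call with a gripper value outside its range is refused whole. The fingers move at their own pace and stop on an object; "force" is the grip in N (left out, the last holds). Time passes only in rows, so rows that do not move let the fingers close. It gives the time, the measured TCP pose, the force, the opening and the grip force at its end, in the units of the state.
- bot.get_state(): the state, without advancing time (a new reading comes with each control period).
- cams.get_image(name): name is "scene" or "top" or "wrist"; returns the picture (384x512x3 uint8, blue, green, red); there is no depth.
- cams.calibration(name): a dict with "fovy" (degrees; the focal length in pixels is half the picture's height over the tangent of half this angle, whatever the lens; pixels are square), "cx", "cy" (the principal point, pixels), "eye" and "rotation" of the camera in the world. Camera axes: x right, y down, z forward; pixel columns grow to the right and rows downward; lengths in m; the calibration is good to about 2 mm. A picture is of the moment at which its call begins: read the wrist's pose just before it. calibration takes no time and is no camera call; for the wrist camera it gives the pose at the moment of the call.
- order.sign_off(): hands the job in; it is judged then, once.
The state is a dict: "time_s": time; "joint_positions": joint angles; "dq": joint speeds; "effort": joint torques, N m; "tool_pos": TCP position; "orientation": TCP orientation; "ft_force": force on the tool from outside, world axes, zero at the start; "torque": the same for the moment, N m; "opening": opening from 0.0 (shut) to 1.0 (fully open); "finger_force": force on a finger pad.
Only numpy, scipy, OpenCV 4.12 (cv2) and the standard library are available. Lean on these libraries where they do the work, as an engineer would, in place of code of your own. Each camera call takes 0.05 s, during which the arm holds its last target. There are 200 camera calls.

## Working session

There is one attempt and no reset: what is moved stays moved. The work goes in short steps, Python scripts to look and compute and a tool call to move; the robot and the scene stay as the last step left them, time stands still between calls to the robot, and variables do not carry over. Pictures are saved under pics/ and viewed, at most 10 in all, crops included, and the job is handed in when it is done.

Besides the shell and the picture viewer there is one more tool, called after "Request:" as a command line: name --argument value ..., lists and objects as JSON in quotes. drive_tool: Moves the arm, as the interface text tells. Its arguments: {"type":"object","properties":{"commands":{"type":"array"},"force":{"type":"number"}},"required":["commands"]}

```bash
mkdir -p pics; python3 - <<'E'
from bench import bot,cams
import cv2,numpy as np
s=bot.get_state();print(s['time_s'],s['tool_pos'],np.round(s['orientation'],3).tolist(),bot.grip_point_offset,s['opening'])
for n in('scene','top','wrist'):
    c=cams.calibration(n);print(n,c)
    im=cams.get_image(n);cv2.imwrite(f'pics/{n}0.png',im)
a=cv2.imread('pics/top0.png');cv2.imwrite('pics/top0b.png',cv2.resize(a,(800,600),interpolation=cv2.INTER_CUBIC))
a=cv2.imread('pics/scene0.png');cv2.imwrite('pics/scene0b.png',cv2.resize(a,(800,600),interpolation=cv2.INTER_CUBIC))
E
```

```text
0.0 [0.17302771 0.62589314 0.23023437] [[-0.964, 0.266, -0.0], [0.266, 0.964, -0.002], [-0.0, -0.002, -1.0]] 0.0187 1.001814959973805
scene {'fovy': 44.4205058030428, 'cx': 253.30572712435637, 'cy': 193.2761018476447, 'eye': array([ 0.9080607 , -0.91797607,  1.21162303]), 'rotation': array([[ 0.91359776,  0.30533402, -0.26853356],
       [ 0.40635291, -0.66168485,  0.63011941],
       [ 0.0147123 , -0.68479508, -0.72858716]])}
top {'fovy': 45.264638611275984, 'cx': 255.99059995399423, 'cy': 194.09783938989256, 'eye': array([ 0.26129915, -0.00972956,  1.53389677]), 'rotation': array([[ 8.86795934e-04, -9.84267073e-01,  1.76684869e-01],
       [-9.99999598e-01, -8.96089135e-04,  2.71927504e-05],
       [ 1.31560462e-04, -1.76684822e-01, -9.84267472e-01]])}
wrist {'fovy': 69.00477091994944, 'cx': 258.1907413860118, 'cy': 187.84377057488626, 'eye': array([0.10388122, 0.6452365 , 0.37300076]), 'rotation': array([[ 0.26410658,  0.92552245,  0.27139622],
       [ 0.96449207, -0.2529506 , -0.07596733],
       [-0.00165964,  0.28182298, -0.95946498]])}
```

View pics/top0b.png

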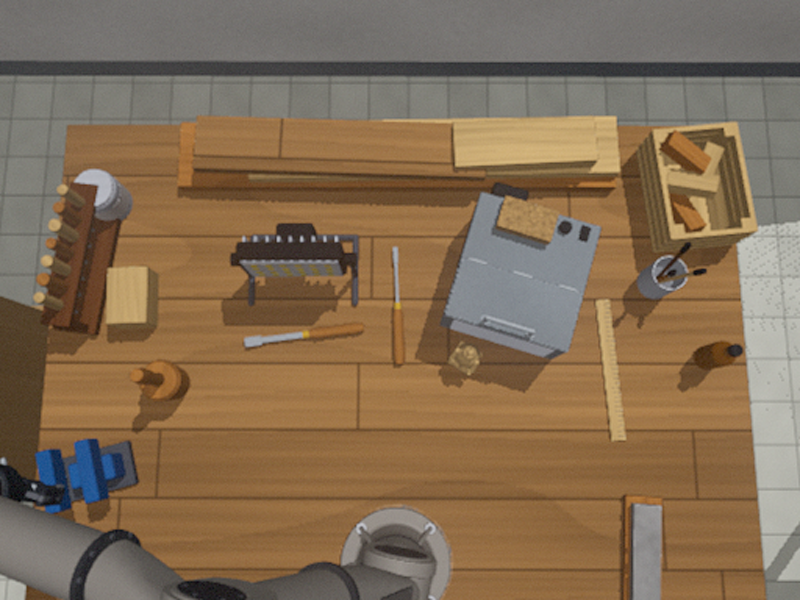

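View pics/scene0b.png

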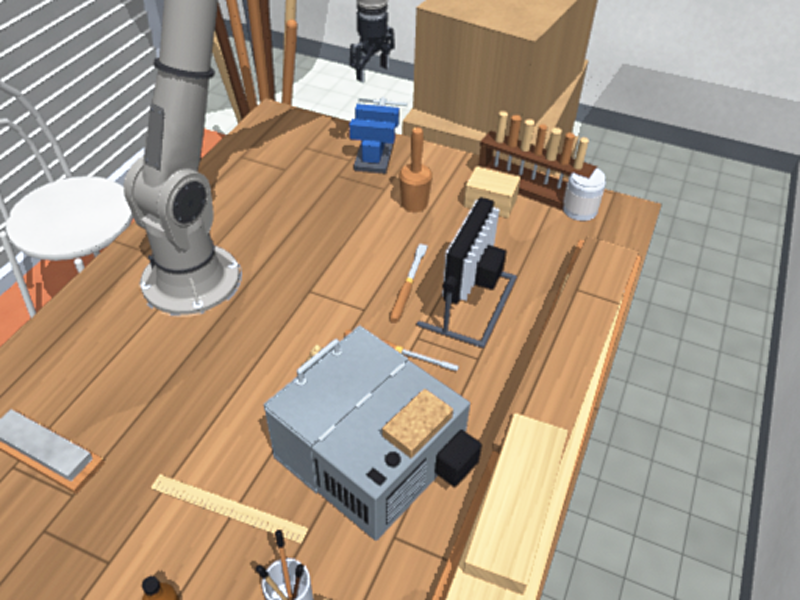

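```bash
python3 - <<'E'
import cv2,numpy as np
def crop(a,x,y,w,h,s):
    c=cv2.resize(a[y:y+h,x:x+w],None,fx=s,fy=s,interpolation=cv2.INTER_CUBIC)
    for k in range(0,w,10):
        p=int((k)*s);cv2.line(c,(p,0),(p,14 if k%20 else 8),(0,255,255),1)
        if k%20==0:cv2.putText(c,str(x+k),(p,20),0,.35,(0,255,255),1)
    for k in range(0,h,10):
        p=int(k*s);cv2.line(c,(0,p),(8,p),(0,255,255),1)
        if k%20==0:cv2.putText(c,str(y+k),(10,p+4),0,.35,(0,255,255),1)
    return c
def comp(a,b,n):
    o=np.zeros((max(a.shape[0],b.shape[0]),a.shape[1]+b.shape[1],3),np.uint8)
    o[:a.shape[0],:a.shape[1]]=a;o[:b.shape[0],a.shape[1]:]=b;cv2.imwrite(n,o);print(o.shape)
t=cv2.imread('pics/top0.png');s=cv2.imread('pics/scene0.png')
comp(crop(t,270,115,115,118,4),crop(t,145,140,85,85,4),'pics/c1.png')
comp(crop(s,165,205,140,145,3.4),crop(s,245,120,94,110,3.4),'pics/c2.png')
E
```

```text
(472, 800, 3)
(493, 796, 3)
```

View pics/c1.png

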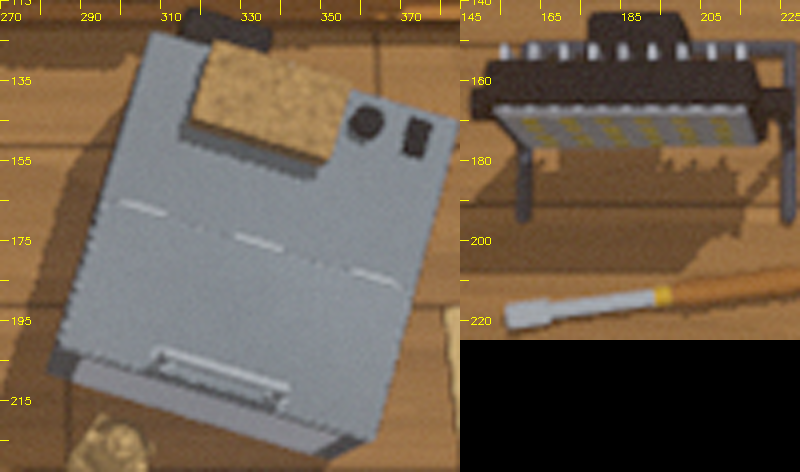

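View pics/c2.png

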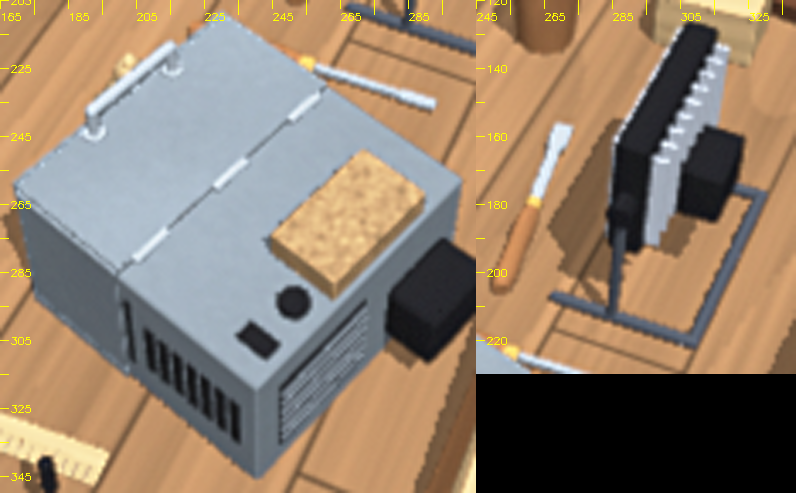

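```bash
cat > h.py <<'E'
from bench import bot,cams
import cv2,numpy as np
from scipy.optimize import least_squares
from scipy.spatial.transform import Rotation as R
C={n:cams.calibration(n) for n in('scene','top')}
def proj(n,P):
    c=C.get(n) or n
    f=192/np.tan(np.radians(c['fovy']/2));q=(np.atleast_2d(P)-c['eye'])@c['rotation']
    return np.c_[c['cx']+f*q[:,0]/q[:,2],c['cy']+f*q[:,1]/q[:,2]]
def plane(n,uv,z):
    c=C.get(n) or n
    f=192/np.tan(np.radians(c['fovy']/2));d=c['rotation']@np.array([(uv[0]-c['cx'])/f,(uv[1]-c['cy'])/f,1])
    return c['eye']+d*(z-c['eye'][2])/d[2]
def T(p,P): 
    return np.atleast_2d(P)@R.from_euler('z',p[2]).as_matrix().T+[p[0],p[1],0]
E
python3 - <<'E'
from h import *
K=[(.13,.125,.16),(.13,-.125,.16),(-.012,0,.163),(-.130,.122,.165),(-.130,-.122,.165),(-.120,.045,.196),(-.120,-.045,.196)]
t=[(150,32),(457,120),(258,242),(60,347),(373,437),(155,352),(288,388)]
s=[(460,180),(258,388),(230,173),(230,15),(18,187),(172,46),(92,112)]
t=np.array(t)/4+[270,115]; s=np.array(s)/3.4+[165,205]
t-=.37;s-=.35   # resize half-pixel shift
f=lambda p:np.r_[proj('top',T(p,K))-t,proj('scene',T(p,K))-s].ravel()
r=least_squares(f,[.6,-.15,-.2],loss='soft_l1');print(r.x,np.degrees(r.x[2]));print(np.round(r.fun.reshape(-1,2),1).tolist())
for w in('top','scene'):
    n=len(K);i=slice(0,n) if w=='top' else slice(n,None)
    q=least_squares(lambda p:f(p).reshape(-1,2)[i].ravel(),r.x);print(w,q.x)
P=lambda n,l,z:[print(n,np.round(plane(n,u,z),4)) for u in l]
P('top',[(160.4,194.6),(226.6,194.6),(227.8,151.4)],.006)
P('scene',[(267,206.6),(308.1,220.2),(328.7,176.4)],.006)
E
```

```text
[ 0.57650373 -0.25083651 -0.29651382] -16.988990666305074
[[0.1, -0.9], [1.1, -0.2], [-0.1, 0.4], [0.1, -1.0], [0.2, 0.2], [3.0, 0.4], [-0.7, 0.3], [2.0, -1.1], [0.1, 0.4], [0.3, 0.1], [-1.1, -0.7], [-0.4, -0.5], [-0.2, -0.0], [0.2, -0.5]]
top [ 0.57621361 -0.24908429 -0.29346015]
scene [ 0.57647725 -0.25196368 -0.3015163 ]
top [0.5336 0.3125 0.006 ]
top [0.5338 0.0894 0.006 ]
top [0.6842 0.0871 0.006 ]
scene [0.5318 0.0871 0.006 ]
scene [0.6805 0.0886 0.006 ]
scene [0.6795 0.3175 0.006 ]
```

Request:
drive_tool --commands '[{"travel": [0,0,-16],"dr": [0,0,0.123],"hand": 0},{"travel": [0,0,-16],"dr": [0,0,0.123],"hand": 0},{"travel": [0,0,-16],"dr": [0,0,0.123],"hand": 0},{"travel": [0,0,-16],"dr": [0,0,0.123],"hand": 0},{"travel": [0,0,-16],"dr": [0,0,0.123],"hand": 0},{"travel": [0,0,-16],"dr": [0,0,0.123],"hand": 0},{"travel": [0,0,-16],"dr": [0,0,0.123],"hand": 0},{"travel": [0,0,-16],"dr": [0,0,0.123],"hand": 0},{"travel": [0,0,-16],"dr": [0,0,0.123],"hand": 0},{"travel": [0,0,-16],"dr": [0,0,0.123],"hand": 0},{"travel": [0,0,-16],"dr": [0,0,0.123],"hand": 0},{"travel": [0,0,-16],"dr": [0,0,0.123],"hand": 0},{"travel": [0,0,-16],"dr": [0,0,0.123],"hand": 0},{"travel": [0,0,0],"dr": [0,0,0],"hand": 0}]' --force 30

```text
time_s: 1.32
tool_pos: [0.1736, 0.6275, 0.4425]
orientation: [[0.295, 0.955, 0.002], [0.955, -0.295, 0.005], [0.006, -0.0, -1.0]]
ft_force: [0.1, -0.0, -0.1]
opening: 1.0
finger_force: 0.0
```

Request:
drive_tool --commands '[{"travel": [-24.5,27,0],"dr": [0,0,0],"hand": 0},{"travel": [-24.5,27,0],"dr": [0,0,0],"hand": 0},{"travel": [-24.5,27,0],"dr": [0,0,0],"hand": 0},{"travel": [-24.5,27,0],"dr": [0,0,0],"hand": 0},{"travel": [-24.5,27,0],"dr": [0,0,0],"hand": 0},{"travel": [-24.5,27,0],"dr": [0,0,0],"hand": 0},{"travel": [-24.5,27,0],"dr": [0,0,0],"hand": 0},{"travel": [-24.5,27,0],"dr": [0,0,0],"hand": 0},{"travel": [-24.5,27,0],"dr": [0,0,0],"hand": 0},{"travel": [-24.5,27,0],"dr": [0,0,0],"hand": 0},{"travel": [-24.5,27,0],"dr": [0,0,0],"hand": 0},{"travel": [-24.5,27,0],"dr": [0,0,0],"hand": 0},{"travel": [0,0,0],"dr": [0,0,0],"hand": 0}]'

```text
time_s: 2.4
tool_pos: [0.4007, 0.2418, 0.439]
orientation: [[0.303, 0.953, 0.002], [0.953, -0.303, -0.002], [-0.002, 0.002, -1.0]]
ft_force: [0.3, -1.4, -0.4]
opening: 0.995
finger_force: 0.0
```

Request:
drive_tool --commands '[{"travel": [-35.5,16,0],"dr": [0,0,0],"hand": 0},{"travel": [-35.5,16,0],"dr": [0,0,0],"hand": 0},{"travel": [-35.5,16,0],"dr": [0,0,0],"hand": 0},{"travel": [-35.5,16,0],"dr": [0,0,0],"hand": 0},{"travel": [-35.5,16,0],"dr": [0,0,0],"hand": 0},{"travel": [-35.5,16,0],"dr": [0,0,0],"hand": 0},{"travel": [-35.5,16,0],"dr": [0,0,0],"hand": 0},{"travel": [-35.5,16,0],"dr": [0,0,0],"hand": 0},{"travel": [-35.5,16,0],"dr": [0,0,0],"hand": 0},{"travel": [-35.5,16,0],"dr": [0,0,0],"hand": 0},{"travel": [-35.5,16,0],"dr": [0,0,0],"hand": 0},{"travel": [-35.5,16,0],"dr": [0,0,0],"hand": 0},{"travel": [0,0,0],"dr": [0,0,0],"hand": 0},{"travel": [0,0,0],"dr": [0,0,0],"hand": 0}]'

```text
time_s: 3.57
tool_pos: [0.4521, -0.2016, 0.4413]
orientation: [[0.29, 0.957, 0.004], [0.957, -0.29, 0.002], [0.003, 0.003, -1.0]]
ft_force: [-0.4, 0.6, 0.6]
opening: 1.002
finger_force: 0.0
```

```bash
python3 - <<'E'
from h import *
s=bot.get_state();c=cams.calibration('wrist');im=cams.get_image('wrist')
print(s['tool_pos'],s['joint_positions'])
p=[.5765,-.2508,-.2965]
B=T(p,[(-.12,.045,.196),(-.12,0,.196),(-.12,-.045,.196),(-.12,0,.196)]);print(B[1]);print(proj(c,B))
G=proj(c,T(p,[(-.13,.122,.165),(-.13,-.122,.165),(-.012,0,.163)]));print(G)
cv2.imwrite('pics/w1raw.png',im);np.save('w1.npy',c)
o=cv2.resize(im,None,fx=1.5,fy=1.5,interpolation=cv2.INTER_CUBIC)
cv2.imwrite('pics/w1.png',o)
E
```

```text
[ 0.45212451 -0.20158646  0.44127363] [-74.77214052 -12.79233481  81.41518236  89.54919285  12.50009051
  92.14205426  -9.90620829]
[ 0.46173621 -0.21573903  0.196     ]Traceback (most recent call last):
  File "<stdin>", line 5, in <module>
  File "h.py", line 7, in proj
    c=C.get(n) or n
      ~~~~~^^^
TypeError: unhashable type: 'dict'
```

```bash
sed -i 's/c=C.get(n) or n/c=C[n] if isinstance(n,str) else n/' h.py; python3 - <<'E'
from h import *
s=bot.get_state();c=cams.calibration('wrist');im=cams.get_image('wrist')
print(s['tool_pos'],s['joint_positions'])
p=[.5765,-.2508,-.2965]
B=T(p,[(-.12,.045,.196),(-.12,0,.196),(-.12,-.045,.196),(-.12,0,.196)]);print(B[1]);print(proj(c,B))
G=proj(c,T(p,[(-.13,.122,.165),(-.13,-.122,.165),(-.012,0,.163)]));print(G)
cv2.imwrite('pics/w1raw.png',im)
o=cv2.resize(im,None,fx=1.5,fy=1.5,interpolation=cv2.INTER_CUBIC)
cv2.imwrite('pics/w1.png',o);np.save('w1.npy',c)
E
```

```text
[ 0.45214527 -0.20032083  0.44152473] [-74.62870853 -12.72208804  81.18797794  89.58096928  12.43980997
  92.14599732  -9.92272756]
[ 0.46173621 -0.21573903  0.196     ]
[[267.77618432 135.67661194]
 [267.2816943  167.79765829]
 [266.81754349 197.94793323]
 [267.2816943  167.79765829]]
[[260.70972799  77.87988943]
 [259.44459144 236.4609229 ]
 [336.9542529  163.65506242]]
```

View pics/w1.png

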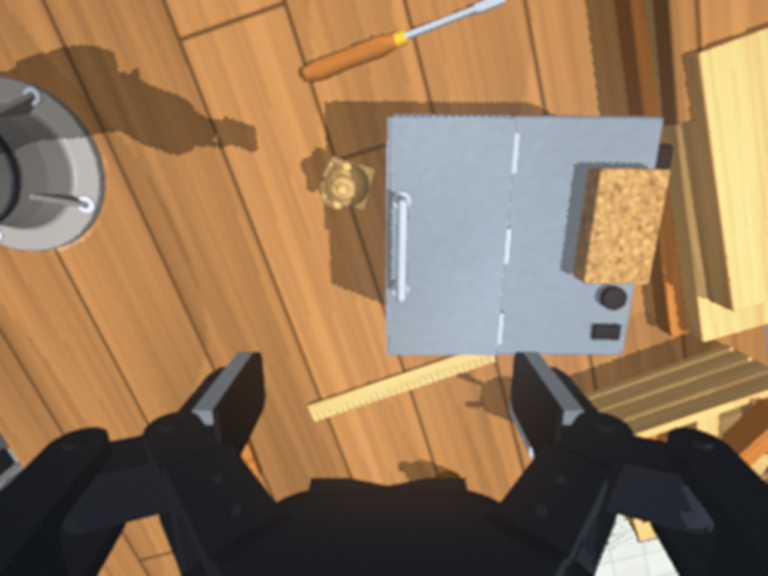

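Request:
drive_tool --commands '[{"travel": [-5,6.5,25],"dr": [0,0,0],"hand": 0},{"travel": [-5,6.5,25],"dr": [0,0,0],"hand": 0},{"travel": [0,0,25],"dr": [0,0,0],"hand": 0},{"travel": [0,0,25],"dr": [0,0,0],"hand": 0},{"travel": [0,0,25],"dr": [0,0,0],"hand": 0},{"travel": [0,0,25],"dr": [0,0,0],"hand": 0},{"travel": [0,0,25],"dr": [0,0,0],"hand": 0},{"travel": [0,0,0],"dr": [0,0,0],"hand": 60},{"travel": [0,0,0],"dr": [0,0,0],"hand": 100},{"travel": [0,0,0],"dr": [0,0,0],"hand": 100}]'

```text
time_s: 4.5
tool_pos: [0.4557, -0.2119, 0.2728]
orientation: [[0.293, 0.956, 0.013], [0.956, -0.293, -0.004], [-0.0, 0.014, -1.0]]
ft_force: [-0.5, 0.3, -0.6]
opening: 0.612
finger_force: 0.0
```

```bash
python3 - <<'E'
from h import *
s=bot.get_state();print(s['tool_pos'],s['joint_positions'],s['opening']);print(np.round(s['orientation'],3))
E
```

```text
[ 0.45568847 -0.21191184  0.27280488] [-84.15884497 -28.26560459  83.20284348 106.27455836  28.97999765
  78.15692064 -24.97908819] 0.6124318181602255
[[ 0.293  0.956  0.013]
 [ 0.956 -0.293 -0.004]
 [-0.     0.014 -1.   ]]
```

Request:
drive_tool --commands '[{"travel": [0,0,-28],"dr": [0,0,0],"hand": 100},{"travel": [0,0,-28],"dr": [0,0,0],"hand": 100},{"travel": [0,0,-28],"dr": [0,0,0],"hand": 100},{"travel": [0,0,-28],"dr": [0,0,0],"hand": 100},{"travel": [0,0,-28],"dr": [0,0,0],"hand": 100},{"travel": [0,0,-28],"dr": [0,0,0],"hand": 100},{"travel": [0,0,-28],"dr": [0,0,0],"hand": 100},{"travel": [-32,-6.5,0],"dr": [0,0,0],"hand": 100},{"travel": [-32,-6.5,0],"dr": [0,0,0],"hand": 100},{"travel": [-32,-6.5,0],"dr": [0,0,0],"hand": 100},{"travel": [-32,-6.5,0],"dr": [0,0,0],"hand": 100},{"travel": [-32,-6.5,0],"dr": [0,0,0],"hand": 100},{"travel": [-32,-6.5,0],"dr": [0,0,0],"hand": 100},{"travel": [-32,-6.5,0],"dr": [0,0,0],"hand": 100},{"travel": [-32,-6.5,0],"dr": [0,0,0],"hand": 100},{"travel": [-32,-6.5,0],"dr": [0,0,0],"hand": 100},{"travel": [-32,-6.5,0],"dr": [0,0,0],"hand": 100},{"travel": [0,0,0],"dr": [0,0,0],"hand": 100}]'

```text
time_s: 6.0
tool_pos: [0.2831, -0.4857, 0.4713]
orientation: [[0.301, 0.953, 0.023], [0.953, -0.301, -0.023], [-0.015, 0.029, -0.999]]
ft_force: [-0.3, 0.1, 0.7]
opening: 0.608
finger_force: 0.0
```

```bash
cat > st.py <<'E'
from h import *
s=bot.get_state();print(np.round(s['tool_pos'],4),np.round(s['joint_positions'],1),s['opening'],s['time_s']);print(np.round(s['orientation'],3).tolist())
E
python3 st.py
```

```text
[ 0.2831 -0.4857  0.4713] [-59.4 -28.3  83.4  78.9  29.4 101.1  12.7] 0.6084427963090728 6.0
[[0.301, 0.953, 0.023], [0.953, -0.301, -0.023], [-0.015, 0.029, -0.999]]
```

Request:
drive_tool --commands '[{"travel": [-14.5,-29,0],"dr": [0,0,0],"hand": 100},{"travel": [-14.5,-29,0],"dr": [0,0,0],"hand": 100},{"travel": [-14.5,-29,0],"dr": [0,0,0],"hand": 100},{"travel": [-14.5,-29,0],"dr": [0,0,0],"hand": 100},{"travel": [-14.5,-29,0],"dr": [0,0,0],"hand": 100},{"travel": [-14.5,-29,0],"dr": [0,0,0],"hand": 100},{"travel": [-14.5,-29,0],"dr": [0,0,0],"hand": 100},{"travel": [-14.5,-29,0],"dr": [0,0,0],"hand": 100},{"travel": [-14.5,-29,0],"dr": [0,0,0],"hand": 100},{"travel": [-14.5,-29,0],"dr": [0,0,0],"hand": 100},{"travel": [-14.5,-29,0],"dr": [0,0,0],"hand": 100},{"travel": [-14.5,-29,0],"dr": [0,0,0],"hand": 100},{"travel": [0,0,0],"dr": [0,0,0],"hand": 100}]'

```text
time_s: 7.08
tool_pos: [-0.1041, -0.5472, 0.464]
orientation: [[0.304, 0.953, 0.019], [0.953, -0.303, -0.023], [-0.016, 0.025, -1.0]]
ft_force: [-0.5, -0.3, -0.1]
opening: 0.612
finger_force: 0.0
```

```bash
python3 st.py
```

```text
[-0.1041 -0.5472  0.464 ] [-17.3 -28.3  83.3  79.9  28.2 100.4  53.8] 0.6119955707738146 7.0833
[[0.304, 0.953, 0.019], [0.953, -0.303, -0.023], [-0.016, 0.025, -1.0]]
```

Request:
drive_tool --commands '[{"travel": [9.5,-34,0],"dr": [0,0,0],"hand": 100},{"travel": [9.5,-34,0],"dr": [0,0,0],"hand": 100},{"travel": [9.5,-34,0],"dr": [0,0,0],"hand": 100},{"travel": [9.5,-34,0],"dr": [0,0,0],"hand": 100},{"travel": [9.5,-34,0],"dr": [0,0,0],"hand": 100},{"travel": [9.5,-34,0],"dr": [0,0,0],"hand": 100},{"travel": [9.5,-34,0],"dr": [0,0,0],"hand": 100},{"travel": [9.5,-34,0],"dr": [0,0,0],"hand": 100},{"travel": [9.5,-34,0],"dr": [0,0,0],"hand": 100},{"travel": [9.5,-34,0],"dr": [0,0,0],"hand": 100},{"travel": [9.5,-34,0],"dr": [0,0,0],"hand": 100},{"travel": [9.5,-34,0],"dr": [0,0,0],"hand": 100},{"travel": [0,0,0],"dr": [0,0,0],"hand": 100}]'

```text
time_s: 8.17
tool_pos: [-0.4543, -0.3121, 0.4542]
orientation: [[0.3, 0.954, 0.013], [0.954, -0.3, -0.025], [-0.02, 0.02, -1.0]]
ft_force: [0.0, 0.4, 0.6]
opening: 0.608
finger_force: 0.0
```

```bash
python3 st.py
```

```text
[-0.4543 -0.3121  0.4542] [ 28.1 -28.3  83.4  81.3  27.4  99.8  98.7] 0.6077351824047448 8.1667
[[0.3, 0.954, 0.013], [0.954, -0.3, -0.025], [-0.02, 0.02, -1.0]]
```

Request:
drive_tool --commands '[{"travel": [-9.5,34,0],"dr": [0,0,0],"hand": 100},{"travel": [-9.5,34,0],"dr": [0,0,0],"hand": 100},{"travel": [-9.5,34,0],"dr": [0,0,0],"hand": 100},{"travel": [-9.5,34,0],"dr": [0,0,0],"hand": 100},{"travel": [-9.5,34,0],"dr": [0,0,0],"hand": 100},{"travel": [-9.5,34,0],"dr": [0,0,0],"hand": 100},{"travel": [-9.5,34,0],"dr": [0,0,0],"hand": 100},{"travel": [-9.5,34,0],"dr": [0,0,0],"hand": 100},{"travel": [-9.5,34,0],"dr": [0,0,0],"hand": 100},{"travel": [-9.5,34,0],"dr": [0,0,0],"hand": 100},{"travel": [-9.5,34,0],"dr": [0,0,0],"hand": 100},{"travel": [-9.5,34,0],"dr": [0,0,0],"hand": 100},{"travel": [0,0,0],"dr": [0,0,0],"hand": 100}]'

```text
time_s: 9.25
tool_pos: [-0.0813, -0.5451, 0.4635]
orientation: [[0.276, 0.961, 0.022], [0.961, -0.275, -0.025], [-0.018, 0.028, -0.999]]
ft_force: [1.5, 0.5, 0.2]
opening: 0.605
finger_force: 0.0
```

```bash
python3 st.py
```

```text
[-0.0813 -0.5451  0.4635] [-18.  -27.7  82.5  80.9  27.3  99.8  53.5] 0.6049809103715867 9.25
[[0.276, 0.961, 0.022], [0.961, -0.275, -0.025], [-0.018, 0.028, -0.999]]
```

```bash
cat > kin.py <<'E'
from h import *
D=[([-80.214,22.827,2.584,88.041,-1.071,69.15,-2.905],[.17303,.62589,.23023],[[-.964,.266,0],[.266,.964,-.002],[0,-.002,-1]]),
([-74.629,-12.722,81.188,89.581,12.440,92.146,-9.923],[.45215,-.20032,.44152],[[.29,.957,.004],[.957,-.29,.002],[.003,.003,-1]]),
([-84.159,-28.266,83.203,106.275,28.980,78.157,-24.979],[.45569,-.21191,.27280],[[.293,.956,.013],[.956,-.293,-.004],[0,.014,-1]]),
([-59.4,-28.3,83.4,78.9,29.4,101.1,12.7],[.2831,-.4857,.4713],[[.301,.953,.023],[.953,-.301,-.023],[-.015,.029,-.999]]),
([-17.3,-28.3,83.3,79.9,28.2,100.4,53.8],[-.1041,-.5472,.464],[[.304,.953,.019],[.953,-.303,-.023],[-.016,.025,-1]]),
([28.1,-28.3,83.4,81.3,27.4,99.8,98.7],[-.4543,-.3121,.4542],[[.3,.954,.013],[.954,-.3,-.025],[-.02,.02,-1]])]
def fk(q,p,sg):
    q=np.radians(q)*sg; h,d1,a1,a2,d2,a3,a4,d3,y0,y7=p
    ax='zyzyzyz';ofs=[(0,0,h),(0,0,0),(0,0,d1),(a1,0,0),(a2,0,d2),(a3,0,0),(a4,0,d3)]
    M=np.eye(3);P=np.zeros(3)
    for i in range(7):
        P=P+M@np.array(ofs[i])
        M=M@R.from_euler(ax[i],q[i]+(y0 if i==0 else 0)+(y7 if i==6 else 0)).as_matrix()
    return P,M
E
python3 - <<'E'
from kin import *
import itertools
print([a for a in dir(bot) if a[0]!='_'])
best=None
for s in itertools.product([1,-1],repeat=4):
  sg=np.array([s[0],1,s[1],1,s[2],1,s[3]])
  for y7 in(0,np.pi/2,-np.pi/2,np.pi):
    f=lambda p:np.concatenate([np.r_[(fk(q,p,sg)[0]-t),.3*(fk(q,p,sg)[1]-np.array(o)).ravel()] for q,t,o in D])
    r=least_squares(f,[.35,.35,0,0,.35,0,0,.2,0,y7])
    if best is None or r.cost<best[0]-1e-9: best=(r.cost,s,r.x);print(r.cost,s,np.round(r.x,4),np.abs(r.fun).max())
np.save('kp.npy',np.r_[best[2],best[1]])
E
```

```text
['IKError', 'get_state', 'grip_point_offset']
0.5808753350853115 (1, 1, 1, 1) [-26.6616  -2.7632   0.4883  -2.3149   0.3987   2.091    0.3793 -29.54
   0.0756   2.2668] 0.5709400352168756
0.43727388465234684 (1, -1, -1, 1) [-12.4551   0.3989   0.2542   0.7755   0.3333   1.4406   0.5666 -14.5908
  -0.3769  -1.2212] 0.49744620237479215
0.3763121109438286 (-1, 1, 1, -1) [-0.0435  2.2909 -0.5798  1.9629  0.5691 -2.4038  0.3914  2.25   -0.0745
 -1.893 ] 0.5883691215019984
0.34166393692686037 (-1, -1, 1, -1) [ 0.0051  0.463   0.0217  0.1039  0.4659 -0.0796 -0.0228  0.0048 -0.0891
  1.5434] 0.2503172509425289
7.377667536589531e-05 (-1, -1, -1, -1) [ 0.4471  0.4803 -0.0035 -0.039   0.465   0.0551 -0.0372  0.4823 -0.0637
  1.5068] 0.0062061723987413275
```

```bash
cat >> kin.py <<'E'
try:
    _k=np.load('kp.npy');KP=_k[:10];s=_k[10:];SG=np.array([s[0],1,s[1],1,s[2],1,s[3]])
except Exception: pass
LO=np.array([-161.44,-28.35,-78.24,0,-78.03,13.02,-168.23]);HI=np.array([161.44,127.94,83.42,140.83,258.03,114.36,168.23])
F=lambda q:fk(q,KP,SG)
def err(q,P,M):
    p,m=F(q);return np.r_[P-p,R.from_matrix(M@m.T).as_rotvec()]
def jac(q):
    p,m=F(q);J=np.zeros((6,7))
    for i in range(7):
        d=q.copy();d[i]+=1e-3;a,b=F(d);J[:,i]=np.r_[a-p,R.from_matrix(b@m.T).as_rotvec()]/np.radians(1e-3)
    return J
def run(q,rows,W=np.ones(7),sub=3,cb=None):
    q=np.array(q,float);P,M=F(q)
    for tr,dr,n in rows:
        for k in range(n*sub):
            P=P+M@np.array(tr)/1000/sub;M=M@R.from_rotvec(np.array(dr)/sub).as_matrix()
            for it in range(3):
                J=jac(q);e=err(q,P,M)
                free=np.ones(7,bool)
                for _ in range(3):
                    Jw=J*W*free
                    dq=W*free*(Jw.T@np.linalg.solve(Jw@Jw.T+1e-5*np.eye(6),e));nq=q+np.degrees(dq)
                    bad=free&((nq<LO)|(nq>HI))
                    if not bad.any():break
                    free&=~bad
                q=np.clip(nq,LO,HI)
    return q
L1=[([0,0,-16],[0,0,.123],13)]
L2=[([-24.5,27,0],[0,0,0],12)]
L3=[([-35.5,16,0],[0,0,0],12)]
E
python3 - <<'E'
from kin import *
q=D[0][0]
for r in(L1,L2,L3):
    q=run(q,r);print(np.round(q,1),np.round(F(q)[0],3))
E
```

```text
[-90.5  18.8  17.6  68.1  -5.6  93.9 -91.2] [0.172 0.626 0.436]
[-73.   -4.6  34.2  92.7   2.6  91.1 -55.9] [0.395 0.25  0.436]
[-79.6 -21.5  78.   88.9  21.1  95.4 -17.4] [ 0.454 -0.214  0.436]
```

```bash
cat > srch.py <<'E'
from kin import *
import sys,time
def pose(az,r,z,yaw):
    a=np.radians(az);y=np.radians(yaw)
    ty=np.array([np.cos(y),np.sin(y),0]);tz=np.array([0,0,-1.]);return np.array([r*np.cos(a),r*np.sin(a),z]),np.c_[np.cross(ty,tz),ty,tz]
def follow(q,w0,w1,step=12):
    w0,w1=np.array(w0,float),np.array(w1,float)
    n=max(2,int(np.ceil(max(abs(w1[0]-w0[0])/step,abs(w1[3]-w0[3])/step,abs(w1[1]-w0[1])/.08,abs(w1[2]-w0[2])/.08))))
    for k in range(1,n+1):
        P,M=pose(*(w0+(w1-w0)*k/n))
        for it in range(2):
            J=jac(q);e=err(q,P,M);free=np.ones(7,bool)
            for _ in range(3):
                Jw=J*free;dq=free*(Jw.T@np.linalg.solve(Jw@Jw.T+1e-5*np.eye(6),e));nq=q+np.degrees(dq)
                bad=free&((nq<LO)|(nq>HI))
                if not bad.any():break
                free&=~bad
            q=np.clip(nq,LO,HI)
    return q
if __name__=='__main__':
    rng=np.random.default_rng(int(sys.argv[1]));t0=time.time();best=1e9
    q0=np.array([-18,-27.7,82.5,80.9,27.3,99.8,53.5.real]);w0=(-98.5,.551,.4635,-16)
    wf=(-25,.51,.44,-17)
    while time.time()-t0<240:
        w=[w0];n=rng.integers(1,4)
        for i in range(n):
            az=rng.uniform(-140,60);w.append((az,rng.uniform(.45,.85),rng.uniform(.42,.6),az+rng.choice([0,0,-60,60,90])))
        w.append(wf);q=q0.copy()
        for a,b in zip(w,w[1:]):q=follow(q,a,b)
        if np.abs(err(q,*pose(*wf))).max()>.03:continue
        L=sum(abs(b[0]-a[0])+abs(b[3]-a[3]) for a,b in zip(w,w[1:]))
        c=abs(q[2])+max(0,25-q[1])+L*.02
        if c<best:best=c;print(round(c,1),np.round(q,0),[tuple(np.round(x,2)) for x in w[1:-1]],flush=True)
E
for i in 1 2 3 4; do (python3 srch.py $i | tail -2) & done; wait
```

```text
this script no longer has the robot
this script no longer has the robot
this script no longer has the robot
33.9 [18.  1.  3. 87. -0. 91.  4.] [(np.float64(20.72), np.float64(0.81), np.float64(0.54), np.float64(20.72)), (np.float64(-62.62), np.float64(0.74), np.float64(0.49), np.float64(27.38)), (np.float64(-8.11), np.float64(0.62), np.float64(0.52), np.float64(-8.11))]
32.2 [22.  1. -0. 87.  0. 91.  4.] [(np.float64(-59.89), np.float64(0.47), np.float64(0.42), np.float64(-59.89)), (np.float64(36.24), np.float64(0.84), np.float64(0.53), np.float64(36.24)), (np.float64(-16.1), np.float64(0.71), np.float64(0.52), np.float64(43.9))]Exception ignored in: <_io.TextIOWrapper mode='rw' encoding='UTF-8'>
Traceback (most recent call last):
BrokenPipeError: [Errno 32] Broken pipe
Exception ignored in: <_io.TextIOWrapper mode='rw' encoding='UTF-8'>
Traceback (most recent call last):
BrokenPipeError: [Errno 32] Broken pipe
Exception ignored in: <_io.TextIOWrapper mode='rw' encoding='UTF-8'>
Traceback (most recent call last):
BrokenPipeError: [Errno 32] Broken pipe
```

```bash
cat > ev.py <<'E'
from srch import *
q0=np.array([-18,-27.7,82.5,80.9,27.3,99.8,53.5]);w0=(-98.5,.551,.4635,-16)
wf=(-25,.51,.44,-17)
def go(*w):
    w=[w0,*w,wf];q=q0.copy();o=[]
    for a,b in zip(w,w[1:]):q=follow(q,a,b,6);o.append(np.round(q).astype(int).tolist())
    print(w[1:-1]);[print('   ',x) for x in o]
for r in(.8,.85):
    go((-20,r,.5,-20))
    go((20,r,.5,20))
    go((-98,.551,.46,-98),(-98,r,.5,-98),(-25,r,.5,-25))
    go((-17,.551,.46,-16),(-17,r,.5,-17),(30,r,.5,30),(-25,r,.5,-25))
go((20.7,.81,.54,20.7),(-62.6,.74,.49,27.4),(-8,.62,.52,-8))
E
python3 ev.py
```

```text
[(-20, 0.8, 0.5, -20)]
    [-95, -28, 82, 78, 30, 98, -25]
    [-84, -27, 76, 88, 26, 98, -23]
[(20, 0.8, 0.5, 20)]
    [-110, -2, 82, 84, 3, 90, -8]
    [-51, 9, 82, 87, -9, 91, 14]
[(-98, 0.551, 0.46, -98), (-98, 0.8, 0.5, -98), (-25, 0.8, 0.5, -25)]
    [-20, -28, 82, 81, 28, 101, -30]
    [-23, -28, 82, 75, 32, 102, -30]
    [-95, -28, 82, 75, 31, 102, -29]
    [-84, -27, 76, 88, 26, 98, -23]
[(-17, 0.551, 0.46, -16), (-17, 0.8, 0.5, -17), (30, 0.8, 0.5, 30), (-25, 0.8, 0.5, -25)]
    [-101, -28, 82, 81, 28, 101, -29]
    [-103, -28, 82, 75, 31, 102, -29]
    [-103, -3, 82, 89, 4, 85, -8]
    [-103, -5, 82, 80, 16, 98, -43]
    [-53, 7, 82, 87, -7, 92, 12]
[(-20, 0.85, 0.5, -20)]
    [-89, -28, 82, 82, 28, 94, -21]
    [-84, -27, 76, 88, 26, 98, -22]
[(20, 0.85, 0.5, 20)]
    [-106, -1, 82, 85, 2, 88, -3]
    [-79, -16, 82, 89, 17, 92, -13]
[(-98, 0.551, 0.46, -98), (-98, 0.85, 0.5, -98), (-25, 0.85, 0.5, -25)]
    [-20, -28, 82, 81, 28, 101, -30]
    [-23, -28, 82, 75, 32, 101, -30]
    [-83, -28, 82, 80, 28, 95, -20]
    [-84, -27, 76, 88, 26, 98, -22]
[(-17, 0.551, 0.46, -16), (-17, 0.85, 0.5, -17), (30, 0.85, 0.5, 30), (-25, 0.85, 0.5, -25)]
    [-101, -28, 82, 81, 28, 101, -29]
    [-103, -28, 82, 75, 32, 101, -29]
    [-103, -3, 82, 90, 4, 83, -11]
    [-103, -5, 82, 79, 18, 99, -43]
    [-47, 4, 72, 87, -4, 91, 8]
[(20.7, 0.81, 0.54, 20.7), (-62.6, 0.74, 0.49, 27.4), (-8, 0.62, 0.52, -8)]
    [-106, -4, 82, 82, 4, 91, -4]
    [36, 40, 65, 43, -39, 112, 104]
    [-40, 31, 82, 62, -33, 111, 20]
    [-54, 7, 83, 87, -7, 92, 11]
```

```bash
cat > s2.py <<'E'
import sys,re
exec(open('kin.py').read().replace('from h import *','import numpy as np\nfrom scipy.spatial.transform import Rotation as R'))
h_,d1,a1,a2,d2,a3,a4,d3,y0,y7=KP
OFS=np.array([(0,0,h_),(0,0,0),(0,0,d1),(a1,0,0),(a2,0,d2),(a3,0,0),(a4,0,d3)])
ADD=np.array([y0,0,0,0,0,0,y7])
def fj(q):
    t=np.radians(q)*SG+ADD;c,s=np.cos(t),np.sin(t);M=np.eye(3);P=np.zeros(3);A=[];O=[]
    for i in range(7):
        P=P+M@OFS[i]
        if i%2==0:A.append(M[:,2]*SG[i]);Q=np.array([[c[i],-s[i],0],[s[i],c[i],0],[0,0,1]])
        else:A.append(M[:,1]);Q=np.array([[c[i],0,s[i]],[0,1,0],[-s[i],0,c[i]]])
        O.append(P);M=M@Q
    A=np.array(A);O=np.array(O);return P,M,np.r_[np.cross(A,P-O).T,A.T]
def pose(az,r,z,yaw):
    a=np.radians(az);y=np.radians(yaw)
    ty=np.array([np.cos(y),np.sin(y),0]);tz=np.array([0,0,-1.]);return np.array([r*np.cos(a),r*np.sin(a),z]),np.c_[np.cross(ty,tz),ty,tz]
def stepto(q,P,M,its=1):
    for it in range(its):
        p,m,J=fj(q);E=M@m.T;e=np.r_[P-p,.5*np.array([E[2,1]-E[1,2],E[0,2]-E[2,0],E[1,0]-E[0,1]])]
        free=np.ones(7,bool)
        for _ in range(4):
            Jw=J*free;dq=Jw.T@np.linalg.solve(Jw@Jw.T+1e-5*np.eye(6),e);nq=q+np.degrees(dq)
            bad=free&((nq<LO)|(nq>HI))
            if not bad.any():break
            free&=~bad
        q=np.clip(nq,LO,HI)
    return q
def follow(q,w0,w1,step=4):
    w0,w1=np.array(w0,float),np.array(w1,float)
    n=max(2,int(np.ceil(max(abs(w1[0]-w0[0])/step,abs(w1[3]-w0[3])/step,abs(w1[1]-w0[1])/.03,abs(w1[2]-w0[2])/.03))))
    for k in range(1,n+1):q=stepto(q,*pose(*(w0+(w1-w0)*k/n)))
    return stepto(q,*pose(*w1),2)
def perr(q,w):
    p,m,_=fj(q);P,M=pose(*w);return max(np.abs(p-P).max(),np.abs(m-M).max())
E
cat > s2m.py <<'E'
from s2 import *
q0=np.array(D[0][0]);w0=(74.6,.65,.231,74.6);wf=(-25,.51,.44,-17)
def go(*w,q=q0,w0=w0,wf=wf):
    w=[w0,*w,wf];o=[]
    for a,b in zip(w,w[1:]):q=follow(q,a,b);o.append((np.round(q).astype(int).tolist(),round(perr(q,b),3)))
    print(w[1:-1]);[print('   ',*x) for x in o]
for r in(.65,.75,.85):
  for z in(.3,.4):
    go((74.6,r,z,74.6),(-25,r,z,-25))
    go((74.6,r,z,74.6),(-25,r,z,75),(-25,r,z,-17))
E
python3 s2m.py
```

```text
[(74.6, 0.65, 0.3, 74.6), (-25, 0.65, 0.3, -25)]
    [-80, 20, 3, 82, -1, 77, -3] 0.0
    [-9, 24, 42, 83, -17, 79, 9] 0.0
    [-20, 2, 43, 87, -1, 91, 6] 0.0
[(74.6, 0.65, 0.3, 74.6), (-25, 0.65, 0.3, 75), (-25, 0.65, 0.3, -17)]
    [-80, 20, 3, 82, -1, 77, -3] 0.0
    [2, 22, 27, 82, -10, 78, 104] 0.0
    [-10, 25, 45, 83, -18, 80, 18] 0.0
    [-24, 2, 46, 87, -1, 91, 6] 0.0
[(74.6, 0.65, 0.4, 74.6), (-25, 0.65, 0.4, -25)]
    [-80, 18, 3, 72, -1, 89, -3] 0.0
    [-8, 22, 43, 72, -15, 91, 8] 0.0
    [-20, 2, 42, 87, -1, 91, 6] 0.0
[(74.6, 0.65, 0.4, 74.6), (-25, 0.65, 0.4, 75), (-25, 0.65, 0.4, -17)]
    [-80, 18, 3, 72, -1, 89, -3] 0.0
    [1, 20, 29, 72, -10, 90, 104] 0.0
    [-9, 23, 46, 72, -16, 91, 17] 0.0
    [-23, 2, 46, 87, -1, 91, 6] 0.0
[(74.6, 0.75, 0.3, 74.6), (-25, 0.75, 0.3, -25)]
    [-80, 32, 3, 65, -1, 83, -3] 0.0
    [3, 35, 34, 65, -19, 85, 8] 0.0
    [-13, 2, 35, 87, -1, 91, 5] 0.0
[(74.6, 0.75, 0.3, 74.6), (-25, 0.75, 0.3, 75), (-25, 0.75, 0.3, -17)]
    [-80, 32, 3, 65, -1, 83, -3] 0.0
    [13, 33, 16, 65, -8, 83, 102] 0.0
    [3, 35, 34, 65, -19, 85, 16] 0.0

[... 463 characters left out ...]
   [-79, 47, 2, 41, -2, 92, -3] 0.0
    [14, 48, 22, 41, -16, 93, 3] 0.0
    [-1, 1, 23, 87, -1, 91, 5] 0.0
[(74.6, 0.85, 0.3, 74.6), (-25, 0.85, 0.3, 75), (-25, 0.85, 0.3, -17)]
    [-79, 47, 2, 41, -2, 92, -3] 0.0
    [20, 47, 5, 41, -4, 92, 98] 0.0
    [14, 48, 21, 41, -15, 93, 11] 0.0
    [-1, 1, 23, 87, -1, 91, 5] 0.0
[(74.6, 0.85, 0.4, 74.6), (-25, 0.85, 0.4, -25)]
    [-79, 50, 2, 23, -2, 107, -3] 0.0
    [19, 50, 14, 23, -11, 107, -1] 0.0
    [7, 1, 14, 87, 0, 91, 5] 0.0
[(74.6, 0.85, 0.4, 74.6), (-25, 0.85, 0.4, 75), (-25, 0.85, 0.4, -17)]
    [-79, 50, 2, 23, -2, 107, -3] 0.0
    [21, 50, 1, 23, -1, 107, 97] 0.0
    [19, 50, 13, 23, -10, 107, 7] 0.0
    [8, 1, 14, 87, 0, 91, 5] 0.0
```

```bash
cat > s3.py <<'E'
from s2m import *
E
sed -i '/^for r in/,$d' s2m.py; cat > s3.py <<'E'
from s2m import *
q0=np.array([-18,-27.7,82.5,80.9,27.3,99.8,53.5]);w0=(-98.5,.551,.4635,-16)
for az in (30,55,75):
  for r1 in(.45,.55):
    for r in(.85,):
      go((az,r1,.45,az),(az,r,.42,az),(-25,r,.42,-25),q=q0,w0=w0)
E
python3 s3.py
```

```text
[(30, 0.45, 0.45, 30), (30, 0.85, 0.42, 30), (-25, 0.85, 0.42, -25)]
    [-84, -9, 43, 93, 6, 93, -10] 0.0
    [-40, 53, 44, 19, -37, 113, 4] 0.0
    [15, 53, 49, 19, -41, 114, 5] 0.0
    [-36, 2, 59, 87, -2, 91, 7] 0.0
[(30, 0.55, 0.45, 30), (30, 0.85, 0.42, 30), (-25, 0.85, 0.42, -25)]
    [-147, -28, 82, 83, 28, 100, -30] 0.007
    [-147, -28, 82, 83, 31, 93, -30] 0.217
    [-98, -28, 82, 80, 33, 97, -34] 0.214
    [-84, -26, 77, 88, 26, 98, -22] 0.0
[(55, 0.45, 0.45, 55), (55, 0.85, 0.42, 55), (-25, 0.85, 0.42, -25)]
    [-103, -8, 39, 93, 5, 93, -9] 0.0
    [-64, 52, 40, 18, -34, 113, 4] 0.0
    [15, 53, 47, 19, -39, 113, 5] 0.0
    [-33, 2, 56, 87, -2, 91, 6] 0.0
[(55, 0.55, 0.45, 55), (55, 0.85, 0.42, 55), (-25, 0.85, 0.42, -25)]
    [-156, -15, 82, 87, 15, 93, -18] 0.035
    [-156, -19, 82, 90, 20, 85, -19] 0.247
    [-47, 1, 82, 93, -5, 79, 17] 0.312
    [-39, 3, 63, 87, -2, 91, 7] 0.0
[(75, 0.45, 0.45, 75), (75, 0.85, 0.42, 75), (-25, 0.85, 0.42, -25)]
    [-119, -7, 36, 93, 4, 93, -9] 0.0
    [-84, 52, 37, 18, -31, 113, 3] 0.0
    [15, 53, 45, 19, -38, 113, 5] 0.0
    [-30, 2, 53, 87, -2, 91, 6] 0.0
[(75, 0.55, 0.45, 75), (75, 0.85, 0.42, 75), (-25, 0.85, 0.42, -25)]
    [-142, 18, 82, 81, -18, 96, 13] 0.002
    [-86, 53, 55, 19, -46, 114, 6] 0.0
    [14, 53, 55, 19, -46, 114, 6] 0.0
    [-47, 4, 73, 87, -4, 91, 8] 0.0
```

```bash
cat > s4.py <<'E'
from s2 import *
import time
rng=np.random.default_rng(int(sys.argv[1]));t0=time.time();best=1e9
q0=np.array([-18,-27.7,82.5,80.9,27.3,99.8,53.5]);w0=(-98.5,.551,.4635,-16);wf=(-25,.51,.44,-17)
base=None
while time.time()-t0<280:
    if base is None or rng.random()<.4:
        w=[]
        for i in range(rng.integers(2,5)):
            az=rng.uniform(-120,100);w.append((az,rng.uniform(.4,.85),rng.uniform(.4,.62),az+rng.choice([0,0,0,-60,60])))
    else: w=[tuple(np.array(x)+rng.normal(size=4)*[15,.05,.04,15]) for x in base]
    if any(not(.38<x[1]<.87 and .38<x[2]<.7 and abs(x[0])<130) for x in w):continue
    ww=[w0,*w,wf];q=q0.copy();ok=True
    for a,b in zip(ww,ww[1:]):
        q=follow(q,a,b,6)
        if perr(q,b)>.03:ok=False;break
    if not ok:continue
    L=sum(max(abs(b[0]-a[0]),abs(b[3]-a[3])) for a,b in zip(ww,ww[1:]))
    c=abs(q[2])+L*.015
    if c<best:best=c;base=w;print(round(c,1),round(L),np.round(q).astype(int).tolist(),[tuple(np.round(x,2).tolist()) for x in w],flush=True)
E
export OPENBLAS_NUM_THREADS=1;for i in 1 2 3 4; do (python3 s4.py $i | tail -2) & done; wait
```

```text
4.4 281 [22, 1, 0, 87, 0, 91, 4] [(-81.24, 0.43, 0.6, -75.0), (-98.56, 0.78, 0.43, -150.62), (-75.71, 0.78, 0.53, -55.15)]
3.9 230 [21, 1, 0, 87, 0, 91, 4] [(-113.47, 0.39, 0.59, -114.2), (-127.57, 0.79, 0.49, -127.94), (-56.72, 0.74, 0.52, -64.33)]
1.9 97 [22, 1, 0, 87, 0, 91, 4] [(-89.02, 0.39, 0.61, -28.59), (-74.98, 0.53, 0.56, -62.8)]
1.7 96 [22, 1, 0, 87, 0, 91, 4] [(-101.16, 0.44, 0.62, -7.39), (-74.69, 0.63, 0.58, -45.46)]
1.5 89 [21, 1, 0, 87, 0, 91, 4] [(-62.99, 0.4, 0.38, -61.12), (-37.77, 0.68, 0.56, -32.33)]
1.5 94 [21, 1, 0, 87, 0, 91, 4] [(-52.89, 0.4, 0.42, -30.09), (-53.5, 0.61, 0.59, -47.9)]
2.5 134 [22, 1, -1, 87, 0, 91, 4] [(-39.49, 0.45, 0.53, -47.81), (-51.89, 0.66, 0.58, -70.04)]
2.3 140 [22, 1, 0, 87, 0, 91, 4] [(-70.07, 0.42, 0.52, -46.39), (-59.11, 0.68, 0.58, -86.68)]
```

```bash
cat > s5.py <<'E'
from s2 import *
wf=(-25,.51,.44,-17)
q0=np.array([-18,-27.7,82.5,80.9,27.3,99.8,53.5]);w0=(-98.5,.551,.4635,-16)
for W in ([(-98.5,.43,.6,-16),(-75,.63,.58,-45)],[(-98.5,.43,.6,-16),(-60,.65,.58,-45)],[(-98.5,.42,.58,-16),(-50,.65,.58,-17)],[(-60,.4,.4,-17),(-40,.68,.57,-17)],[(-70,.4,.45,-17),(-50,.65,.57,-17)]):
  for st in(2,6):
    q=q0;ww=[w0,*W,wf];o=[]
    for a,b in zip(ww,ww[1:]):q=follow(q,a,b,st);o.append(np.round(q).astype(int).tolist()+[round(perr(q,b),3)])
    print(W,st,*o,sep='\n  ')
E
python3 s5.py
```

```text
[(-98.5, 0.43, 0.6, -16), (-75, 0.63, 0.58, -45)]
  2
  [13, -15, 60, 73, 14, 114, 62, np.float64(0.0)]
  [46, 23, 47, 49, -18, 114, 38, np.float64(0.0)]
  [-5, 1, 27, 87, -1, 91, 5, np.float64(0.0)]
[(-98.5, 0.43, 0.6, -16), (-75, 0.63, 0.58, -45)]
  6
  [13, -15, 60, 73, 14, 114, 62, np.float64(0.0)]
  [53, 21, 34, 48, -13, 113, 34, np.float64(0.0)]
  [9, 1, 13, 87, 0, 91, 5, np.float64(0.0)]
[(-98.5, 0.43, 0.6, -16), (-60, 0.65, 0.58, -45)]
  2
  [13, -15, 60, 73, 14, 114, 62, np.float64(0.0)]
  [41, 24, 31, 44, -13, 114, 19, np.float64(0.0)]
  [6, 1, 15, 87, 0, 91, 5, np.float64(0.0)]
[(-98.5, 0.43, 0.6, -16), (-60, 0.65, 0.58, -45)]
  6
  [13, -15, 60, 73, 14, 114, 62, np.float64(0.0)]
  [42, 24, 29, 44, -12, 114, 19, np.float64(0.0)]
  [7, 1, 14, 87, 0, 91, 5, np.float64(0.0)]
[(-98.5, 0.42, 0.58, -16), (-50, 0.65, 0.58, -17)]
  2
  [17, -18, 55, 78, 15, 112, 60, np.float64(0.0)]
  [31, 24, 30, 44, -13, 114, 37, np.float64(0.0)]
  [1, 1, 21, 87, 0, 91, 5, np.float64(0.0)]
[(-98.5, 0.42, 0.58, -16), (-50, 0.65, 0.58, -17)]
  6
  [17, -18, 55, 78, 15, 112, 60, np.float64(0.0)]
  
[... 176 characters left out ...]
 np.float64(0.0)]
  [31, 27, 13, 40, -6, 114, 23, np.float64(0.0)]
  [14, 1, 8, 87, 0, 91, 5, np.float64(0.0)]
[(-60, 0.4, 0.4, -17), (-40, 0.68, 0.57, -17)]
  6
  [-7, -21, 47, 104, 15, 91, 20, np.float64(0.0)]
  [38, 26, -4, 40, 2, 114, 18, np.float64(0.0)]
  [29, 1, -8, 87, 0, 91, 4, np.float64(0.0)]
[(-70, 0.4, 0.45, -17), (-50, 0.65, 0.57, -17)]
  2
  [-4, -23, 48, 98, 17, 98, 27, np.float64(0.0)]
  [21, 26, 51, 47, -22, 114, 42, np.float64(0.0)]
  [-22, 2, 45, 87, -1, 91, 6, np.float64(0.0)]
[(-70, 0.4, 0.45, -17), (-50, 0.65, 0.57, -17)]
  6
  [-2, -22, 47, 98, 16, 97, 28, np.float64(0.0)]
  [25, 25, 42, 47, -18, 113, 40, np.float64(0.0)]
  [-13, 2, 35, 87, -1, 91, 5, np.float64(0.0)]
```

Request:
drive_tool --commands '[{"travel": [27,21.5,6],"dr": [0,0,0],"hand": 100},{"travel": [27,21.5,6],"dr": [0,0,0],"hand": 100},{"travel": [27,21.5,6],"dr": [0,0,0],"hand": 100},{"travel": [27,21.5,6],"dr": [0,0,0],"hand": 100},{"travel": [27,21.5,6],"dr": [0,0,0],"hand": 100},{"travel": [27,21.5,6],"dr": [0,0,0],"hand": 100},{"travel": [27,21.5,6],"dr": [0,0,0],"hand": 100},{"travel": [27,21.5,6],"dr": [0,0,0],"hand": 100},{"travel": [27,21.5,6],"dr": [0,0,0],"hand": 100},{"travel": [27,21.5,6],"dr": [0,0,0],"hand": 100},{"travel": [0,0,0],"dr": [0,0,0],"hand": 100}]'

```text
time_s: 10.17
tool_pos: [0.199, -0.344, 0.402]
orientation: [[0.281, 0.96, 0.015], [0.96, -0.281, -0.02], [-0.015, 0.02, -1.0]]
ft_force: [-0.5, 0.8, -0.2]
opening: 0.607
finger_force: 0.0
```

```bash
python3 st.py
```

```text
[ 0.199 -0.344  0.402] [ -1.6 -17.9  41.8 104.5  12.2  87.6  22.3] 0.6074025316485016 10.1667
[[0.281, 0.96, 0.015], [0.96, -0.281, -0.02], [-0.015, 0.02, -1.0]]
```

Request:
drive_tool --commands '[{"travel": [0,28,-14],"dr": [0,0,0],"hand": 100},{"travel": [0,28,-14],"dr": [0,0,0],"hand": 100},{"travel": [0,28,-14],"dr": [0,0,0],"hand": 100},{"travel": [0,28,-14],"dr": [0,0,0],"hand": 100},{"travel": [0,28,-14],"dr": [0,0,0],"hand": 100},{"travel": [0,28,-14],"dr": [0,0,0],"hand": 100},{"travel": [0,28,-14],"dr": [0,0,0],"hand": 100},{"travel": [0,28,-14],"dr": [0,0,0],"hand": 100},{"travel": [0,28,-14],"dr": [0,0,0],"hand": 100},{"travel": [0,28,-14],"dr": [0,0,0],"hand": 100},{"travel": [0,28,-14],"dr": [0,0,0],"hand": 100},{"travel": [0,0,0],"dr": [0,0,0],"hand": 100},{"travel": [0,0,0],"dr": [0,0,0],"hand": 100}]'

```text
time_s: 11.25
tool_pos: [0.4876, -0.4363, 0.5615]
orientation: [[0.29, 0.957, 0.014], [0.957, -0.289, -0.022], [-0.017, 0.019, -1.0]]
ft_force: [-0.7, -0.5, -1.4]
opening: 0.608
finger_force: 0.0
```

```bash
python3 st.py
```

```text
[ 0.4876 -0.4363  0.5615] [ 12.5  27.3  50.8  49.9 -22.1 109.1  35. ] 0.6080664115893606 11.25
[[0.29, 0.957, 0.014], [0.957, -0.289, -0.022], [-0.017, 0.019, -1.0]]
```

```bash
cat > s6.py <<'E'
from s2 import *
p=[.5765,-.2508,-.2965];c,s=np.cos(p[2]),np.sin(p[2])
def loc(x,y,z):return np.array([p[0]+c*x-s*y,p[1]+s*x+c*y,z])
def ori(yaw,tilt=0):
    _,M=pose(0,0,0,np.degrees(yaw));return M@R.from_rotvec([tilt,0,0]).as_matrix()
def seg(q,P1,M1,n):
    P0,M0,_=fj(q);rv=R.from_matrix(M0.T@M1).as_rotvec()
    for k in range(1,n+1):q=stepto(q,P0+(P1-P0)*k/n,M0@R.from_rotvec(rv*k/n).as_matrix())
    return stepto(q,P1,M1,2)
def rep(n,q,P,M):
    a,b,_=fj(q);print(n,np.round(q).astype(int).tolist(),round(np.abs(a-P).max(),4),round(np.abs(b-M).max(),3),np.round(P,3))
if __name__=='__main__':
    q=np.array([12.5,27.3,50.8,49.9,-22.1,109.1,35.])
    yw=p[2]
    for n,P,M in [('above',loc(-.12,.002,.30),ori(yw)),('bar',loc(-.12,.002,.181),ori(yw))]:
        q=seg(q,P,M,12);rep(n,q,P,M)
    for th in range(10,115,10):
        a=np.radians(17+th);t=-np.radians(max(0,th-60)*.5)
        M=ori(yw,t);P=loc(-.012-.113*np.cos(a),.002,.163+.113*np.sin(a))+M[:,2]*.0157
        q=seg(q,P,M,4);rep(th,q,P,M)
    print('tool z',M[:,2])
    P=P-M[:,2]*.12;q=seg(q,P,M,6);rep('off',q,P,M)
    yl=0
    for n,P,M in [('abovetab',loc(-.084,.002,.32),ori(yw)),('tab',loc(-.084,.002,.107),ori(yw)),('lift',loc(-.084,.002,.33),ori(yw)),('mid',np.array([.47,0,.33]),ori(0)),('light',np.array([.478,.201,.33]),ori(0)),('end',np.array([.478,.201,.205]),ori(0))]:
        q=seg(q,P,M,14);rep(n,q,P,M)
E
python3 s6.py
```

```text
above [-24, 6, 48, 102, -4, 74, 9] 0.0 0.0 [ 0.462 -0.214  0.3  ]
bar [-20, 14, 47, 111, -12, 60, 16] 0.0 0.0 [ 0.462 -0.214  0.181]
10 [-20, 14, 47, 109, -11, 62, 15] 0.0 0.0 [ 0.469 -0.216  0.199]
20 [-20, 14, 47, 107, -11, 64, 15] 0.0 0.0 [ 0.479 -0.219  0.215]
30 [-19, 15, 47, 104, -12, 67, 15] 0.0 0.0 [ 0.492 -0.223  0.23 ]
40 [-19, 16, 47, 101, -12, 69, 15] 0.0 0.0 [ 0.507 -0.227  0.242]
50 [-18, 18, 47, 98, -14, 70, 15] 0.0 0.0 [ 0.523 -0.232  0.251]
60 [-16, 20, 46, 95, -15, 72, 16] 0.0 0.0 [ 0.541 -0.238  0.257]
70 [-18, 17, 47, 98, -15, 66, 16] 0.0 0.0 [ 0.561 -0.244  0.26 ]
80 [-19, 15, 47, 101, -15, 59, 16] 0.0 0.0 [ 0.581 -0.25   0.26 ]
90 [-19, 13, 47, 105, -16, 52, 17] 0.0 0.0 [ 0.601 -0.256  0.256]
100 [-19, 12, 46, 109, -18, 44, 19] 0.0 0.0 [ 0.62  -0.262  0.249]
110 [-18, 11, 45, 114, -22, 35, 24] 0.0 0.0 [ 0.637 -0.267  0.239]
tool z [ 0.4041773  -0.12347837 -0.90630779]
off [-26, -5, 46, 111, 1, 48, 3] 0.0 0.0 [ 0.588 -0.252  0.348]
abovetab [-22, 11, 49, 96, -8, 77, 11] 0.0 0.0 [ 0.497 -0.224  0.32 ]
tab [-14, 25, 44, 110, -21, 53, 23] 0.0 0.0 [ 0.497 -0.224  0.107]
lift [-22, 10, 49, 95, -8, 79, 11] 0.0 0.0 [ 0.497 -0.224  0.33 ]
mid [-40, -2, 36, 104, 1, 78, -5] 0.0 0.0 [0.47 0.   0.33]
light [-50, 4, 25, 98, -2, 78, -25] 0.0 0.0 [0.478 0.201 0.33 ]
end [-49, 11, 25, 108, -5, 62, -21] 0.0 0.0 [0.478 0.201 0.205]
```

Request:
drive_tool --commands '[{"travel": [0,0,0],"dr": [0.02,0.017,0],"hand": 100},{"travel": [20.5,-9,26],"dr": [0,0,0],"hand": 100},{"travel": [20.5,-9,26],"dr": [0,0,0],"hand": 100},{"travel": [20.5,-9,26],"dr": [0,0,0],"hand": 100},{"travel": [20.5,-9,26],"dr": [0,0,0],"hand": 100},{"travel": [20.5,-9,26],"dr": [0,0,0],"hand": 100},{"travel": [20.5,-9,26],"dr": [0,0,0],"hand": 100},{"travel": [20.5,-9,26],"dr": [0,0,0],"hand": 100},{"travel": [20.5,-9,26],"dr": [0,0,0],"hand": 100},{"travel": [20.5,-9,26],"dr": [0,0,0],"hand": 100},{"travel": [20.5,-9,26],"dr": [0,0,0],"hand": 100},{"travel": [0,0,0],"dr": [0,0,0],"hand": 100},{"travel": [0,0,0],"dr": [0,0,0],"hand": 100}]'

```text
time_s: 12.33
tool_pos: [0.4576, -0.2113, 0.3021]
orientation: [[0.289, 0.957, -0.0], [0.957, -0.289, 0.004], [0.003, -0.001, -1.0]]
ft_force: [0.5, -1.3, 0.6]
opening: 0.607
finger_force: 0.0
```

```bash
python3 st.py; python3 - <<'E'
from h import *
s=bot.get_state();c=cams.calibration('wrist');im=cams.get_image('wrist')
p=[.5765,-.2508,-.2965]
for P in proj(c,T(p,[(-.12,.045,.196),(-.12,-.045,.196),(-.12,0,.196),(-.13,.122,.165),(-.13,-.122,.165),(-.012,0,.163)])):
    cv2.circle(im,tuple(int(v) for v in P),3,(0,0,255),1)
cv2.imwrite('pics/w2.png',cv2.resize(im,None,fx=1.5,fy=1.5,interpolation=cv2.INTER_CUBIC))
E
```

```text
[ 0.4576 -0.2113  0.3021] [-25.    6.6  49.5 102.7  -5.4  73.2   9.1] 0.6070227411297155 12.3333
[[0.289, 0.957, -0.0], [0.957, -0.289, 0.004], [0.003, -0.001, -1.0]]
```

View pics/w2.png

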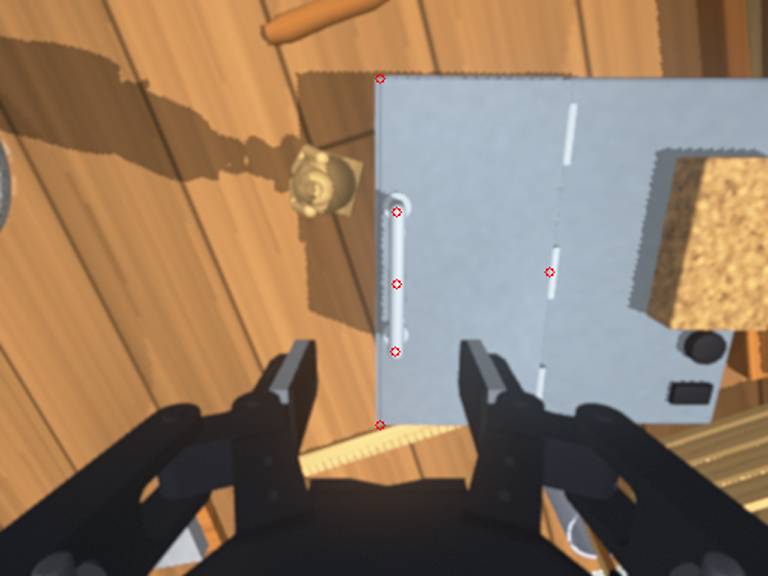

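Request:
drive_tool --commands '[{"travel": [0,2.5,24],"dr": [0,0,0],"hand": 100},{"travel": [0,2.5,24],"dr": [0,0,0],"hand": 100},{"travel": [0,0,24],"dr": [0,0,0],"hand": 130},{"travel": [0,0,24],"dr": [0,0,0],"hand": 150},{"travel": [0,0,15],"dr": [0,0,0],"hand": 150},{"travel": [0,0,10],"dr": [0,0,0],"hand": 150},{"travel": [0,0,0],"dr": [0,0,0],"hand": 150},{"travel": [0,0,0],"dr": [0,0,0],"hand": 150}]'

```text
time_s: 13.05
tool_pos: [0.4647, -0.216, 0.1835]
orientation: [[0.294, 0.956, 0.004], [0.956, -0.294, -0.0], [0.001, 0.004, -1.0]]
ft_force: [0.7, 0.2, 0.4]
opening: 0.409
finger_force: 0.0
```

Request:
drive_tool --commands '[{"travel": [0,0,0],"dr": [0,0,0],"hand": 190},{"travel": [0,0,0],"dr": [0,0,0],"hand": 255},{"travel": [0,0,0],"dr": [0,0,0],"hand": 255},{"travel": [0,0,0],"dr": [0,0,0],"hand": 255},{"travel": [0,0,0],"dr": [0,0,0],"hand": 255},{"travel": [0,0,0],"dr": [0,0,0],"hand": 255}]' --force 25

```text
time_s: 13.55
tool_pos: [0.4623, -0.2147, 0.1836]
orientation: [[0.293, 0.956, -0.001], [0.956, -0.293, 0.003], [0.003, -0.002, -1.0]]
ft_force: [-6.2, 2.2, 7.1]
opening: 0.105
finger_force: 24.7
```

```bash
python3 - <<'E'
import numpy as np
r=np.hypot(.108,.033);a0=np.arctan2(.033,.108);d=12.4
def st(th):
    a=a0+np.radians(th);ph=.40*max(0,th-36)/72
    bar=np.array([-12-1000*r*np.cos(a),163+1000*r*np.sin(a)])
    ty=np.array([np.cos(ph),np.sin(-ph)*-1]);tz=np.array([-np.sin(ph),-np.cos(ph)])
    ty=np.array([np.cos(ph),-np.sin(ph)])
    return bar+d*tz,ty,tz,ph
p,ty,tz,ph=st(0)
for th in range(6,109,6):
    P,Y,Z,f=st(th);print(th,np.round([(P-p)@ty,(P-p)@tz],1),round(f-ph,4));p,ty,tz,ph=P,Y,Z,f
E
```

```text
6 [  4.  -11.1] 0.0
12 [  5.2 -10.6] 0.0
18 [  6.3 -10. ] 0.0
24 [ 7.3 -9.3] 0.0
30 [ 8.2 -8.5] 0.0
36 [ 9.1 -7.6] 0.0
42 [ 9.4 -6.6] 0.0333
48 [ 9.8 -5.9] 0.0333
54 [10.2 -5.2] 0.0333
60 [10.6 -4.4] 0.0333
66 [10.9 -3.6] 0.0333
72 [11.1 -2.8] 0.0333
78 [11.2 -2. ] 0.0333
84 [11.4 -1.1] 0.0333
90 [11.4 -0.3] 0.0333
96 [11.4  0.6] 0.0333
102 [11.3  1.4] 0.0333
108 [11.2  2.2] 0.0333
```

Request:
drive_tool --commands '[{"travel": [0,4,-11],"dr": [0,0,0],"hand": 255},{"travel": [0,5.2,-10.6],"dr": [0,0,0],"hand": 255},{"travel": [0,6.3,-10],"dr": [0,0,0],"hand": 255},{"travel": [0,7.3,-9.3],"dr": [0,0,0],"hand": 255},{"travel": [0,8.2,-8.5],"dr": [0,0,0],"hand": 255},{"travel": [0,9.1,-7.6],"dr": [0,0,0],"hand": 255},{"travel": [0,9.4,-6.6],"dr": [0.0333,0,0],"hand": 255},{"travel": [0,9.8,-5.9],"dr": [0.0333,0,0],"hand": 255},{"travel": [0,0,0],"dr": [0,0,0],"hand": 255}]'

```text
time_s: 14.3
tool_pos: [0.5229, -0.2335, 0.2567]
orientation: [[0.292, 0.955, -0.061], [0.956, -0.291, 0.019], [0.001, -0.063, -0.998]]
ft_force: [-6.9, 3.5, 16.1]
opening: 0.101
finger_force: 26.9
```

```bash
python3 st.py
```

```text
[ 0.5229 -0.2335  0.2567] [-16.1  21.5  47.2  95.1 -15.4  74.2  17.3] 0.10073834154124368 14.3
[[0.292, 0.955, -0.061], [0.956, -0.291, 0.019], [0.001, -0.063, -0.998]]
```

Request:
drive_tool --commands '[{"travel": [0,10.2,-5.2],"dr": [0.0333,0,0],"hand": 255},{"travel": [0,10.6,-4.4],"dr": [0.0333,0,0],"hand": 255},{"travel": [0,10.9,-3.6],"dr": [0.0333,0,0],"hand": 255},{"travel": [0,11.1,-2.8],"dr": [0.0333,0,0],"hand": 255},{"travel": [0,11.2,-2],"dr": [0.0333,0,0],"hand": 255},{"travel": [0,11.4,-1.1],"dr": [0.0333,0,0],"hand": 255},{"travel": [0,11.4,-0.3],"dr": [0.0333,0,0],"hand": 255},{"travel": [0,11.4,0.6],"dr": [0.0333,0,0],"hand": 255},{"travel": [0,11.3,1.4],"dr": [0.0333,0,0],"hand": 255},{"travel": [0,11.2,2.2],"dr": [0.0333,0,0],"hand": 255},{"travel": [0,0,0],"dr": [0,0,0],"hand": 255}]'

```text
time_s: 15.22
tool_pos: [0.6295, -0.2662, 0.2431]
orientation: [[0.289, 0.885, -0.364], [0.957, -0.269, 0.107], [-0.003, -0.38, -0.925]]
ft_force: [3.0, -2.9, 1.7]
opening: 0.104
finger_force: 25.9
```

```bash
python3 st.py; python3 - <<'E'
from h import *
a=cams.get_image('scene');b=cams.get_image('wrist')
o=np.zeros((460,800,3),np.uint8);x=cv2.resize(a[150:340,140:310],None,fx=2.4,fy=2.4,interpolation=cv2.INTER_CUBIC);o[:x.shape[0],:x.shape[1]]=x
y=cv2.resize(b,(390,292));o[:292,410:]=y;cv2.imwrite('pics/m1.png',o)
E
```

```text
[ 0.6295 -0.2662  0.2431] [ -0.7  46.8  41.2  61.5 -21.9 102.3  18.6] 0.1035251202723849 15.2167
[[0.289, 0.885, -0.364], [0.957, -0.269, 0.107], [-0.003, -0.38, -0.925]]
```

View pics/m1.png

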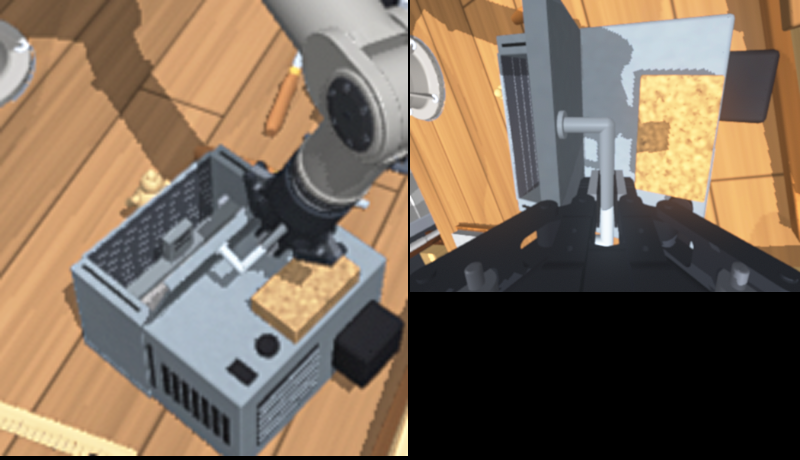

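Request:
drive_tool --commands '[{"travel": [0,0,0],"dr": [0,0,0],"hand": 200},{"travel": [0,0,0],"dr": [0,0,0],"hand": 200},{"travel": [0,0,-15],"dr": [0,0,0],"hand": 200},{"travel": [0,0,-30],"dr": [0,0,0],"hand": 200},{"travel": [0,0,-30],"dr": [0,0,0],"hand": 200},{"travel": [0,0,-25],"dr": [0,0,0],"hand": 200},{"travel": [0,0,0],"dr": [0,0,0],"hand": 200},{"travel": [0,0,0],"dr": [0,0,0],"hand": 200},{"travel": [0,0,0],"dr": [0,0,0],"hand": 200}]'

```text
time_s: 16.07
tool_pos: [0.6536, -0.2734, 0.315]
orientation: [[0.293, 0.876, -0.382], [0.956, -0.267, 0.121], [0.004, -0.401, -0.916]]
ft_force: [-0.9, 0.7, -0.5]
opening: 0.212
finger_force: 0.0
```

```bash
python3 st.py; python3 - <<'E'
from h import *
a=cams.get_image('scene');b=cams.get_image('wrist');d=cams.get_image('top')
o=np.zeros((600,800,3),np.uint8);x=cv2.resize(a[150:340,140:310],None,fx=2.4,fy=2.4,interpolation=cv2.INTER_CUBIC);o[:x.shape[0],:x.shape[1]]=x
y=cv2.resize(b,(390,292));o[:292,410:]=y
z=cv2.resize(d[115:235,270:390],None,fx=2.5,fy=2.5,interpolation=cv2.INTER_CUBIC);o[300:,410:710]=z;cv2.imwrite('pics/m2.png',o)
cv2.imwrite('pics/scene2.png',a);cv2.imwrite('pics/top2.png',d)
E
```

```text
[ 0.6536 -0.2734  0.315 ] [  7.1  47.1  30.3  47.  -16.8 113.2  12.8] 0.21205565752953978 16.0667
[[0.293, 0.876, -0.382], [0.956, -0.267, 0.121], [0.004, -0.401, -0.916]]
```

View pics/m2.png

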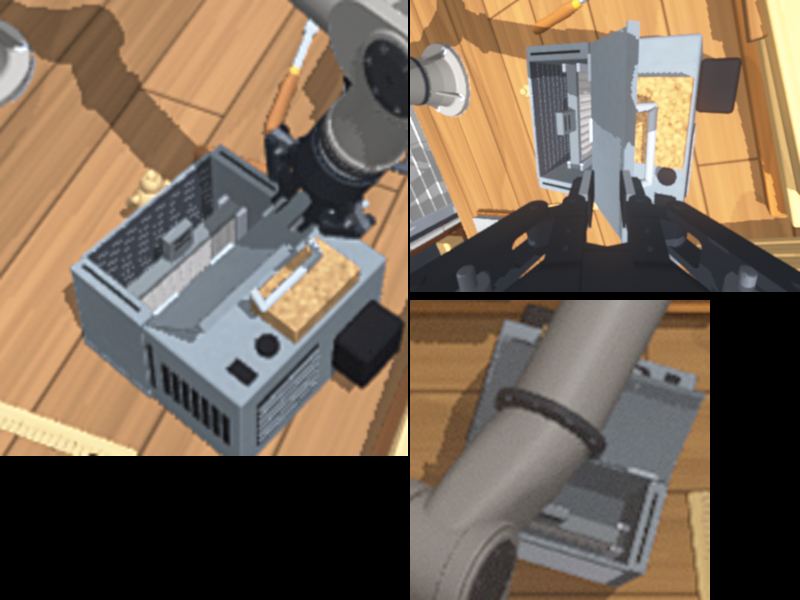

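Request:
drive_tool --commands '[{"travel": [0,-15,-15],"dr": [-0.1,0,0],"hand": 170},{"travel": [0,-15,-15],"dr": [-0.1,0,0],"hand": 170},{"travel": [0,-20,-10],"dr": [-0.1,0,0],"hand": 170},{"travel": [0,-20,-10],"dr": [-0.1,0,0],"hand": 170},{"travel": [0,-20,0],"dr": [0,0,0],"hand": 170},{"travel": [0,-20,0],"dr": [0,0,0],"hand": 170},{"travel": [0,-20,0],"dr": [0,0,0],"hand": 150},{"travel": [0,-20,0],"dr": [0,0,0],"hand": 150},{"travel": [0,0,0],"dr": [0,0,0],"hand": 150},{"travel": [0,0,0],"dr": [0,0,0],"hand": 150}]'

```text
time_s: 17.05
tool_pos: [0.5252, -0.2351, 0.3814]
orientation: [[0.293, 0.956, -0.008], [0.956, -0.293, 0.008], [0.005, -0.01, -1.0]]
ft_force: [0.6, 0.6, -0.1]
opening: 0.411
finger_force: 0.0
```

```bash
python3 st.py; python3 - <<'E'
from h import *
s=bot.get_state()
G=T([.5765,-.2508,-.2965],[-.084,.003,.107])[0];print(G,(G-s['tool_pos'])@s['orientation'])
c=cams.calibration('wrist');b=cams.get_image('wrist')
for P in proj(c,T([.5765,-.2508,-.2965],[(-.084+i*.007,.003+j*.02,.146) for i in(-1,1) for j in (-1,1)])):cv2.circle(b,tuple(int(v) for v in P),2,(0,0,255),-1)
cv2.imwrite('pics/w3.png',cv2.resize(b,None,fx=1.5,fy=1.5,interpolation=cv2.INTER_CUBIC))
E
```

```text
[ 0.5252 -0.2351  0.3814] [-7.6 13.  34.4 85.3 -7.5 84.5  9.8] 0.41108505642282145 17.05
[[0.293, 0.956, -0.008], [0.956, -0.293, 0.008], [0.005, -0.01, -1.0]]
[ 0.49704187 -0.22338823  0.107     ] [ 0.00160024 -0.02758823  0.27471152]
```

View pics/w3.png

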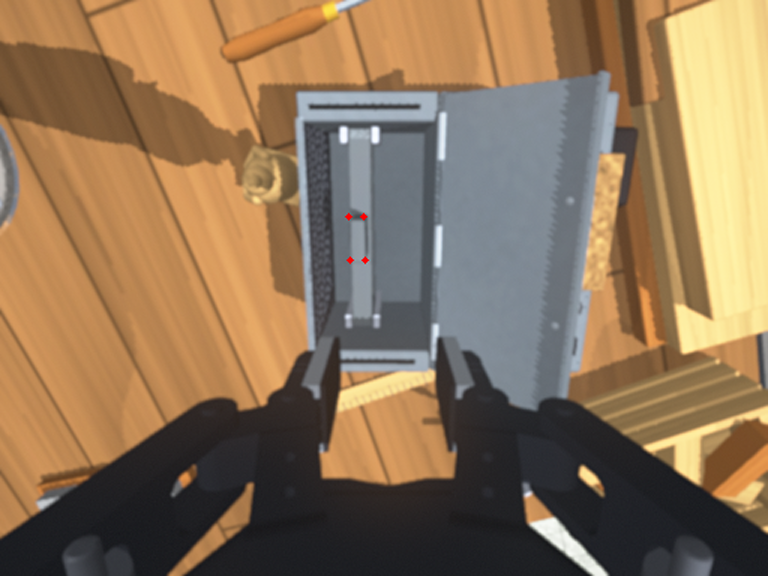

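Request:
drive_tool --commands '[{"travel": [1.5,-13.8,15],"dr": [-0.01,-0.005,0],"hand": 150},{"travel": [0,-13.8,25],"dr": [0,0,0],"hand": 150},{"travel": [0,0,30],"dr": [0,0,0],"hand": 150},{"travel": [0,0,30],"dr": [0,0,0],"hand": 150},{"travel": [0,0,30],"dr": [0,0,0],"hand": 150},{"travel": [0,0,30],"dr": [0,0,0],"hand": 150},{"travel": [0,0,20],"dr": [0,0,0],"hand": 150},{"travel": [0,0,0],"dr": [0,0,0],"hand": 150},{"travel": [0,0,0],"dr": [0,0,0],"hand": 150}]'

```text
time_s: 17.85
tool_pos: [0.5002, -0.2254, 0.2004]
orientation: [[0.292, 0.956, -0.004], [0.956, -0.292, -0.001], [-0.002, -0.003, -1.0]]
ft_force: [0.9, -0.1, 1.0]
opening: 0.411
finger_force: 0.0
```

```bash
python3 st.py; python3 - <<'E'
from h import *
s=bot.get_state()
G=T([.5765,-.2508,-.2965],[-.084,.003,.107])[0];print((G-s['tool_pos'])@s['orientation'])
E
```

```text
[ 0.5002 -0.2254  0.2004] [ -7.4  16.2  32.8 104.8  -9.7  62.   12. ] 0.411454445340106 17.85
[[0.292, 0.956, -0.004], [0.956, -0.292, -0.001], [-0.002, -0.003, -1.0]]
[ 0.00124495 -0.00332768  0.09340519]
```

Request:
drive_tool --commands '[{"travel": [1,-3,20],"dr": [0,0,0],"hand": 150},{"travel": [0,0,20],"dr": [0,0,0],"hand": 150},{"travel": [0,0,20],"dr": [0,0,0],"hand": 150},{"travel": [0,0,20],"dr": [0,0,0],"hand": 150},{"travel": [0,0,12],"dr": [0,0,0],"hand": 150},{"travel": [0,0,0],"dr": [0,0,0],"hand": 150},{"travel": [0,0,0],"dr": [0,0,0],"hand": 150}]'

```text
time_s: 18.43
tool_pos: [0.5036, -0.2254, 0.1127]
orientation: [[0.291, 0.957, 0.01], [0.957, -0.291, -0.005], [-0.002, 0.011, -1.0]]
ft_force: [5.4, -1.5, 0.0]
opening: 0.416
finger_force: 0.0
```

Request:
drive_tool --commands '[{"travel": [0,0,0],"dr": [0,0,0],"hand": 200},{"travel": [0,0,0],"dr": [0,0,0],"hand": 255},{"travel": [0,0,0],"dr": [0,0,0],"hand": 255},{"travel": [0,0,0],"dr": [0,0,0],"hand": 255},{"travel": [0,0,0],"dr": [0,0,0],"hand": 255},{"travel": [0,0,0],"dr": [0,0,0],"hand": 255}]' --force 60

```text
time_s: 18.93
tool_pos: [0.4982, -0.2238, 0.1108]
orientation: [[0.292, 0.956, 0.0], [0.956, -0.292, -0.001], [-0.001, 0.0, -1.0]]
ft_force: [-0.1, 1.1, 6.8]
opening: 0.153
finger_force: 58.9
```

Request:
drive_tool --commands '[{"travel": [0,0,-8],"dr": [0,0,0],"hand": 255},{"travel": [0,0,-12],"dr": [0,0,0],"hand": 255},{"travel": [0,0,-12],"dr": [0,0,0],"hand": 255},{"travel": [0,0,-12],"dr": [0,0,0],"hand": 255},{"travel": [0,0,-12],"dr": [0,0,0],"hand": 255},{"travel": [0,0,-12],"dr": [0,0,0],"hand": 255},{"travel": [0,0,-12],"dr": [0,0,0],"hand": 255},{"travel": [0,0,-12],"dr": [0,0,0],"hand": 255},{"travel": [0,0,-12],"dr": [0,0,0],"hand": 255},{"travel": [0,0,-12],"dr": [0,0,0],"hand": 255},{"travel": [0,0,-12],"dr": [0,0,0],"hand": 255},{"travel": [0,0,-15],"dr": [0,0,0],"hand": 255},{"travel": [0,0,-15],"dr": [0,0,0],"hand": 255},{"travel": [0,0,-15],"dr": [0,0,0],"hand": 255},{"travel": [0,0,-15],"dr": [0,0,0],"hand": 255},{"travel": [0,0,-15],"dr": [0,0,0],"hand": 255},{"travel": [0,0,-15],"dr": [0,0,0],"hand": 255},{"travel": [0,0,0],"dr": [0,0,0],"hand": 255},{"travel": [0,0,0],"dr": [0,0,0],"hand": 255},{"travel": [0,0,0],"dr": [0,0,0],"hand": 255}]'

```text
time_s: 20.6
tool_pos: [0.4973, -0.223, 0.3265]
orientation: [[0.292, 0.957, -0.002], [0.957, -0.292, -0.0], [-0.001, -0.002, -1.0]]
ft_force: [0.3, 0.1, -2.5]
opening: 0.158
finger_force: 58.7
```

```bash
python3 st.py; python3 - <<'E'
from h import *
s=bot.get_state()
print((np.array([.46,0,.34])-s['tool_pos'])@s['orientation'])
E
```

```text
[ 0.4973 -0.223   0.3265] [-9.6  9.9 34.  95.1 -5.6 76.8  8.3] 0.15798937241992897 20.6
[[0.292, 0.957, -0.002], [0.957, -0.292, -0.0], [-0.001, -0.002, -1.0]]
[ 0.20237267 -0.10076787 -0.01350174]
```

Request:
drive_tool --commands '[{"travel": [12.5,-6,-2],"dr": [0,0,0],"hand": 255},{"travel": [20,-11,-2],"dr": [0,0,0],"hand": 255},{"travel": [24,-13,-2],"dr": [0,0,0],"hand": 255},{"travel": [24,-13,-2],"dr": [0,0,0],"hand": 255},{"travel": [24,-13,-2],"dr": [0,0,0],"hand": 255},{"travel": [24,-13,-2],"dr": [0,0,0],"hand": 255},{"travel": [24,-13,-2],"dr": [0,0,0],"hand": 255},{"travel": [24,-13,-2],"dr": [0,0,0],"hand": 255},{"travel": [16,-10,0],"dr": [0,0,0],"hand": 255},{"travel": [10,-5,0],"dr": [0,0,0],"hand": 255},{"travel": [0,0,0],"dr": [0,0,-0.04],"hand": 255},{"travel": [0,0,0],"dr": [0,0,-0.06],"hand": 255},{"travel": [0,0,0],"dr": [0,0,-0.06],"hand": 255},{"travel": [0,0,0],"dr": [0,0,-0.06],"hand": 255},{"travel": [0,0,0],"dr": [0,0,-0.047],"hand": 255},{"travel": [0,0,0],"dr": [0,0,-0.03],"hand": 255},{"travel": [0,0,0],"dr": [0,0,0],"hand": 255},{"travel": [0,0,0],"dr": [0,0,0],"hand": 255}]'

```text
time_s: 22.1
tool_pos: [0.4511, 0.0025, 0.3422]
orientation: [[-0.0, 1.0, -0.003], [1.0, 0.0, -0.001], [-0.001, -0.003, -1.0]]
ft_force: [0.0, 0.6, -1.9]
opening: 0.153
finger_force: 58.8
```

```bash
python3 st.py; python3 - <<'E'
from h import *
s=bot.get_state()
print((np.array([.478,.201,.209])-s['tool_pos'])@s['orientation'])
E
```

```text
[0.4511 0.0025 0.3422] [-27.7  -2.5  21.1 104.3   1.   78.3  -6.8] 0.15310176072708956 22.1
[[-0.0, 1.0, -0.003], [1.0, 0.0, -0.001], [-0.001, -0.003, -1.0]]
[0.19869298 0.02733552 0.1327903 ]
```

Request:
drive_tool --commands '[{"travel": [12,0,0],"dr": [0,0,0],"hand": 255},{"travel": [22,2,0],"dr": [0,0,0],"hand": 255},{"travel": [25,3,0],"dr": [0,0,0],"hand": 255},{"travel": [25,3,0],"dr": [0,0,0],"hand": 255},{"travel": [25,3,0],"dr": [0,0,0],"hand": 255},{"travel": [25,3,0],"dr": [0,0,0],"hand": 255},{"travel": [25,3,0],"dr": [0,0,0],"hand": 255},{"travel": [20,3,0],"dr": [0,0,0],"hand": 255},{"travel": [12,3,0],"dr": [0,0,0],"hand": 255},{"travel": [7.5,3,0],"dr": [0,0,0],"hand": 255},{"travel": [0,0,0],"dr": [0,0,0],"hand": 255},{"travel": [0,0,0],"dr": [0,0,0],"hand": 255}]'

```text
time_s: 23.1
tool_pos: [0.4777, 0.1999, 0.3426]
orientation: [[0.0, 1.0, -0.001], [1.0, -0.0, -0.003], [-0.003, -0.001, -1.0]]
ft_force: [0.9, -0.4, -3.9]
opening: 0.154
finger_force: 58.9
```

Request:
drive_tool --commands '[{"travel": [0,0,8],"dr": [0,0,0],"hand": 255},{"travel": [0,0,15],"dr": [0,0,0],"hand": 255},{"travel": [0,0,15],"dr": [0,0,0],"hand": 255},{"travel": [0,0,15],"dr": [0,0,0],"hand": 255},{"travel": [0,0,15],"dr": [0,0,0],"hand": 255},{"travel": [0,0,15],"dr": [0,0,0],"hand": 255},{"travel": [0,0,15],"dr": [0,0,0],"hand": 255},{"travel": [0,0,15],"dr": [0,0,0],"hand": 255},{"travel": [0,0,12],"dr": [0,0,0],"hand": 255},{"travel": [0,0,7],"dr": [0,0,0],"hand": 255},{"travel": [0,0,0],"dr": [0,0,0],"hand": 255},{"travel": [0,0,0],"dr": [0,0,0],"hand": 255},{"travel": [0,0,0],"dr": [0,0,0],"hand": 255},{"travel": [0,0,0],"dr": [0,0,0],"hand": 255}]'

```text
time_s: 24.27
tool_pos: [0.478, 0.2011, 0.2119]
orientation: [[-0.001, 1.0, 0.001], [1.0, 0.001, -0.0], [-0.0, 0.001, -1.0]]
ft_force: [0.5, -0.9, -2.5]
opening: 0.158
finger_force: 58.6
```

```bash
python3 st.py; python3 - <<'E'
from h import *
a=cams.get_image('scene');d=cams.get_image('top')
for n,im in(('scene',a),('top',d)):
    for P in proj(n,[(.478,.201+.1*i,.155+.045*j) for i in(-1,1) for j in(-1,1)]+[(.578,.201,.155)]):cv2.circle(im,tuple(int(v) for v in P),2,(0,0,255),-1)
o=np.zeros((600,800,3),np.uint8);x=cv2.resize(a[95:335,160:350],None,fx=2.1,fy=2.1,interpolation=cv2.INTER_CUBIC);o[:x.shape[0],:x.shape[1]]=x
z=cv2.resize(d[110:250,140:395],(395,217),interpolation=cv2.INTER_CUBIC);o[:217,405:]=z
z=cv2.resize(d[130:250,130:260],(395,365),interpolation=cv2.INTER_CUBIC);o[225:590,405:]=z;cv2.imwrite('pics/f.png',o)
E
```

```text
[0.478  0.2011 0.2119] [-37.2  10.4  11.  107.5  -2.2  62.2 -25.3] 0.15762671768761546 24.2667
[[-0.001, 1.0, 0.001], [1.0, 0.001, -0.0], [-0.0, 0.001, -1.0]]
```

View pics/f.png

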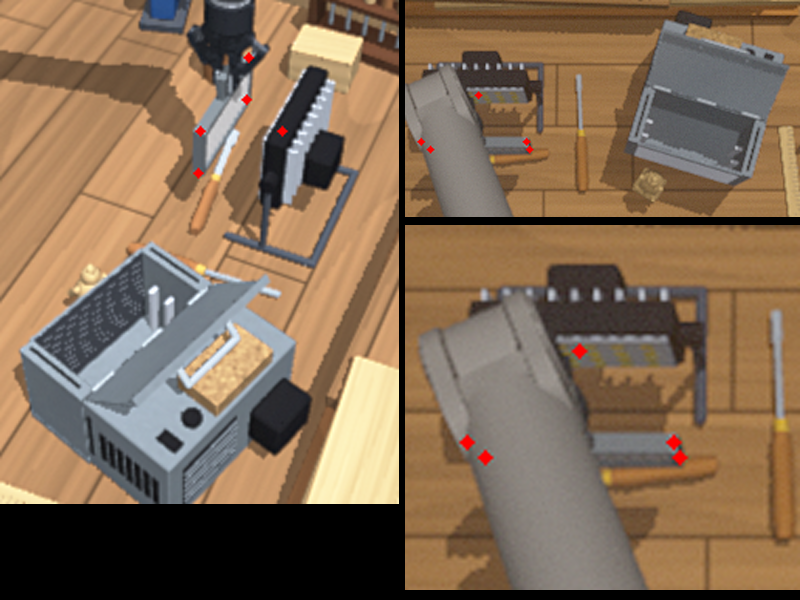

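```bash
python3 -c "
from bench import order
print(order.sign_off())"
```

```text
the job is handed in; nothing more can be done
None
```

The flap is folded back to its stop, and I handed the job in with the panel held still, upright and square to the glass, centred on it and about 100 mm out. Nothing touched the light that I could see, and the other things on the bench looked unmoved in the last pictures; sign-off returned no verdict.

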